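# Change the filter in the microscope's cold-light source

## Task

Change the filter in the white microscope light source from amber to blue; the blue one stands in its slot in the wooden caddy, behind the two specimen jars. First stand both jars aside, upright on the grey mat; then file the amber filter in its own empty orange-marked slot of the caddy and slide the blue one into the light source's slot, both fully home. Only then put each jar back upright on the spot where it stood at the start, without knocking a jar over or disturbing the glass dish and the dropper bottle.

Things in the scene. Friction and masses are not known exactly. Their poses are not given: they have to be found in the camera images.
- amber_filter_grip (a point): Amber filter holder, at the start in the light source's slot: upright black plate 72 wide x 5 thick x 50 mm high with a round orange glass; on top of it an orange grip bar 72 x 10 x 20 mm (70 mm high in all). The point is the grip bar's centre, 60 mm above the frame's lower edge; z up, y along the bar, x through its thickness. Taken by the bar across its 10 mm. 60 g.
- blue_filter_grip (a point): Blue filter holder, same as the amber one but with blue glass and grip bar; at the start in the caddy's blue-marked slot, behind a jar. The point is the grip bar's centre, 60 mm above the frame's lower edge; z up, y along the bar, x through its thickness. Taken by the bar across its 10 mm. 60 g.
- red_jar_center (a point): Specimen jar, red cap, clear glass, 51 mm in diameter, 120 mm high with its cap, 0.17 to 0.34 kg. The point is its centre, 60 mm above its base, z up. In the caddy each jar stands 9 mm in front (-x) of a grip bar's place and 100 mm beside the other jar: grip it on its left and right sides, some 20 mm above its centre so that the gripper's body clears the other cap.
- white_jar_center (a point): Specimen jar, white cap, brown glass; size, mass, point and handling as for the red-capped jar. The two may stand either way round. Each stands on a flat dark round pad on the caddy's board, 39.5 mm in front of a slot's centre.
- amber_slot_floor (a point): Caddy's orange-marked slot, empty at first. Vertical guides for the plate's side edges, open in the middle: groove 7.5 mm wide (x), 76 mm long (y), 36 mm high, the top 10 mm flared 6 mm outwards. The point is the centre of its floor, 12 mm above the table; z up, y along the slot. Fully home, a plate stands on the floor (grip bar's centre 60 mm above it) and may lean 0.1 rad.
- blue_slot_floor (a point): Caddy's blue-marked slot, where the blue filter stands at first; left empty. Same guides as the orange-marked slot; the point is its floor's centre, axes likewise. 100 mm beside the orange-marked slot, either one may be on the left. The fixed wooden caddy is a board 130 x 210 mm, 8 mm thick, front rim 16 mm and side rims 30 mm high; slots at the back (+x), jars in front.
- lamp_slot_floor (a point): Slot of the light source, a fixed white box 150 (x) x 140 (y) x 100 mm high, left or right of the caddy. It lies in an open black bay, 36 x 94 mm, in the middle of the box's top. Same guides as the orange-marked slot; the point is its floor's centre, axes likewise. This floor is 64 mm above the table, 36 mm below the box's top.
- mat_top (a point): Grey mat, fixed flat on the table on the other side of the caddy, 220 (x) x 160 (y) mm, 3 mm thick; the point is the centre of its top face.
- dish_center (a point): Bystander: glass dish with small shells, 90 mm in diameter, 14 mm high, beyond the caddy. Leave it alone.
- dropper_center (a point): Bystander: brown dropper bottle with a black cap, 34 mm in diameter, 75 mm high, beyond the caddy. Leave it alone.
Mind the look-alikes: they are no part of the job. Leave any purple or turquoise look-alike of the part that bears white_jar_center alone.

How it is judged:
On the way, in this order (a step that is already met when the one before it is completed fails the run):
1. both jars stand upright on the mat, released (x of red_jar_center in the frame of mat_top between -0.105 and 0.105 m and y of red_jar_center in the frame of mat_top between -0.075 and 0.075 m and z of red_jar_center in the frame of mat_top between 0.052 and 0.068 m and angle between each of red_jar_center, white_jar_center's own z axis and vertical below 0.1 rad and linear speed of each of red_jar, white_jar below 0.02 m/s and contact force between the fingers and red_jar below 0.1 N and x of white_jar_center in the frame of mat_top between -0.105 and 0.105 m and y of white_jar_center in the frame of mat_top between -0.075 and 0.075 m and z of white_jar_center in the frame of mat_top between 0.052 and 0.068 m and contact force between the fingers and white_jar below 0.1 N), for 0.2 s.
2. with both jars still on the mat, the amber filter is fully home in the orange-marked slot and the blue filter in the light source, both released (all of step 1 and horizontal distance between amber_filter_grip and amber_slot_floor below 0.01 m and z of amber_filter_grip in the frame of amber_slot_floor between 0.055 and 0.0635 m and angle between each of amber_filter_grip, blue_filter_grip's own z axis and vertical below 0.15 rad and angle between the x axis of amber_filter_grip and the x axis of amber_slot_floor, either way round below 0.12 rad and linear speed of each of amber_filter, blue_filter below 0.02 m/s and contact force between the fingers and amber_filter below 0.1 N and horizontal distance between blue_filter_grip and lamp_slot_floor below 0.01 m and z of blue_filter_grip in the frame of lamp_slot_floor between 0.055 and 0.0635 m and angle between the x axis of blue_filter_grip and the x axis of lamp_slot_floor, either way round below 0.12 rad and contact force between the fingers and blue_filter below 0.1 N), for 0.2 s.
At the end, for the whole second after the job is handed in: Amber filter in the orange-marked caddy slot and blue filter in the light source's slot, each fully home (within 3.5 mm of the floor), over the slot's centre within 10 mm and upright within 0.15 rad; each jar upright (0.1 rad) within 15 mm of where it stood at the start; all released and at rest (horizontal distance between amber_filter_grip and amber_slot_floor below 0.01 m and z of amber_filter_grip in the frame of amber_slot_floor between 0.055 and 0.0635 m and angle between each of amber_filter_grip, blue_filter_grip's own z axis and vertical below 0.15 rad and angle between the x axis of amber_filter_grip and the x axis of amber_slot_floor, either way round below 0.12 rad and linear speed of each of amber_filter, blue_filter, red_jar, white_jar below 0.02 m/s and contact force between the fingers and amber_filter below 0.1 N and horizontal distance between blue_filter_grip and lamp_slot_floor below 0.01 m and z of blue_filter_grip in the frame of lamp_slot_floor between 0.055 and 0.0635 m and angle between the x axis of blue_filter_grip and the x axis of lamp_slot_floor, either way round below 0.12 rad and contact force between the fingers and blue_filter below 0.1 N and distance of each of red_jar_center, white_jar_center from where it was at the start of the episode below 0.015 m and angle between each of red_jar_center, white_jar_center's own z axis and vertical below 0.1 rad and contact force between the fingers and red_jar below 0.1 N and contact force between the fingers and white_jar below 0.1 N); the robot touches nothing.
It fails at once if a jar is knocked over (tilted beyond 0.5 rad) (angle between any of red_jar_center, white_jar_center's own z axis and vertical above 0.5 rad).
It fails at once if the dish or the dropper bottle is disturbed (moved more than 20 mm) (distance of any of dish_center, dropper_center from where it was at the start of the episode above 0.02 m).
It also fails if it takes over 150 s, if anything falls off the work surface, if the arm or the gripper's body presses on something with over 40 N, if the wrist force passes 120 N, or if a joint passes its speed limit or range.

## Robot

A 6-joint arm with a two-finger parallel gripper is mounted at the origin on the work surface. World frame = base frame: x ahead of the robot, y to its left, z up, the work surface at z = 0. Lengths are in m, angles in rad, forces in N, time in s.
With the tool pointing down it reaches from about 0.25 to 0.775 m from the base axis. Payload 4 kg.
Tool frame: the origin (TCP) lies at the very end of the fingers, on their centre line; the grasp point (between the pads) lies 19 mm behind it; z points along the fingers, y is the line along which they close (so a half turn about z gives the same grasp; the last joint's range is limited). The gripper opens to 94 mm and grips with 3 to 60 N. Pads are 16 mm wide; open, the fingers measure 119 mm over their backs; the gripper's body (75 mm by 177 mm) begins 78 mm behind the grasp point.
Start: joints at [-1.334, 0.087, 1.371, -0, 1.684, -0.103], TCP at [0.183, -0.519, 0.206] pointing down, gripper open.
Joint ranges: [-3.1, 3.1], [-0.76, 2.03], [0.27, 2.55], [-1.08, 4.22], [0.17, 2.65], [-2.57, 2.57]. Speed limits (rad/s): [2.79, 2.79, 3.14, 3.14, 3.14, 3.14].

## Interface

Orientations are given as [roll, pitch, yaw] about the fixed x, y, z axes, in that order (R = Rz(yaw) Ry(pitch) Rx(roll)).
In Python, from bench import robot gives the robot as it stands. The module is installed in compiled form; this text tells all that it offers.
- The arm moves only by the tool move_arm, never from a script. Its argument "deltas" is one flat list of numbers, 7 for each row, row after row: the turn, a rotation vector about the tool's x, y, z in rad, then the shift along the tool's x, y, z in cm, then the closure, from -1 (fully open) to 1 (shut). A call has 1 to 8 rows; each row is the pose to reach, as a shift and turn from the pose commanded when the call began, along the tool's axes at that moment; what a row does not reach only later rows make up. A row lasts 1/10 s, in which the tool goes at most 50 mm and 8.59 degrees, less where a joint would pass 70% of its speed; a pose out of reach is approached as far as the arm can. A call with a gripper value outside its range is refused whole. The fingers move at their own pace and stop on an object; the grip force is fixed at half the most. Time passes only in rows, so rows that repeat a pose let the fingers close. It gives the time, the measured TCP pose, the force, the opening and the grip force at its end, in the units of the state.
- robot.get_obs(): the state, without advancing time (a new reading comes with each control period).
- robot.snapshot(name): name is "side" or "top" or "wrist"; returns a dict with "image" (384x512x3 uint8, red, green, blue), "depth" (384x512 float32, m along the optical axis (not along the pixel's ray), 0 where there is no reading), "fov_y" (degrees; the focal length in pixels is half the picture's height over the tangent of half this angle, whatever the lens; pixels are square), "cx", "cy" (the principal point, pixels), "origin" and "orientation" of the camera in the world; the wrist camera has in their place "T_tool_cam" (4x4, takes a point from camera to tool coordinates, whose origin is the TCP and whose axes are the flange's). Camera axes: x right, y up, looking along -z (the intrinsics and any distortion apply to the point x, -y, -z); pixel columns grow to the right and rows downward; lengths in m; the calibration is good to about 2 mm. A picture is of the moment at which its call begins: read the wrist's pose just before it.
- robot.close_job(): hands the job in; it is judged then, once.
The state is a dict: "time": time; "joint_positions": joint angles; "qvel": joint speeds; "joint_torque": joint torques, N m; "tool_pos": TCP position; "ee_rot": TCP orientation; "wrist_force": force on the tool from outside, world axes, zero at the start; "wrist_torque": the same for the moment, N m; "width": finger opening in m; "finger_force": force on a finger pad.
Only numpy, scipy, OpenCV 4.12 (cv2) and the standard library are available. Lean on these libraries where they do the work, as an engineer would, in place of code of your own. Each camera call takes 0.05 s, during which the arm holds its last target. There are 200 camera calls.

## Working session

There is one attempt and no reset: what is moved stays moved. The work goes in short steps, Python scripts to look and compute and a tool call to move; the robot and the scene stay as the last step left them, time stands still between calls to the robot, and variables do not carry over. Pictures are saved under pics/ and viewed, at most 14 in all, crops included, and the job is handed in when it is done.

Besides the shell and the picture viewer there is one more tool, called after "Call:" as a command line: name --argument value ..., lists and objects as JSON in quotes. move_arm: Moves the arm, as the interface text tells. Its arguments: {"type":"object","properties":{"deltas":{"type":"array","items":{"type":"number"}}},"required":["deltas"]}

```bash
mkdir -p pics; cat > h.py <<'E'
import numpy as np, cv2
from scipy.spatial.transform import Rotation as Rn
from bench import robot
def snap(n):
    o=robot.get_obs(); s=robot.snapshot(n)
    if 'T_tool_cam' in s:
        T=np.eye(4);T[:3,:3]=rot(o['ee_rot']);T[:3,3]=o['tool_pos'];T=T@s['T_tool_cam']
        s['R'],s['o']=T[:3,:3],T[:3,3]
    else:
        q=np.array(s['orientation']); s['o']=np.array(s['origin'])
        s['R']=q if q.shape==(3,3) else rot(q)
    s['f']=s['image'].shape[0]/2/np.tan(np.radians(s['fov_y'])/2)
    return s
def rot(q):
    q=np.array(q)
    return q if q.shape==(3,3) else (Rn.from_euler('xyz',q).as_matrix() if q.size==3 else Rn.from_quat(q).as_matrix())
def ray(s,u,v):
    u=np.asarray(u,float);v=np.asarray(v,float)
    d=np.stack([(u-s['cx'])/s['f'],-(v-s['cy'])/s['f'],-np.ones_like(u)],-1)
    return d@s['R'].T
def plane(s,u,v,z):
    d=ray(s,u,v); return s['o']+d*((z-s['o'][2])/d[...,2])[...,None]
def cloud(s):
    v,u=np.mgrid[:s['image'].shape[0],:s['image'].shape[1]]
    return s['o']+ray(s,u,v)*s['depth'][...,None]
def save(s,n): cv2.imwrite('pics/'+n+'.png',s['image'][...,::-1])
E
python3 - <<'E'
from h import *
print(robot.get_obs())
for n in['top','side','wrist']:
    s=snap(n);save(s,n+'0');print(n,{k:v for k,v in s.items() if k not in('image','depth')})
E
```

```text
{'time': 0.0, 'joint_positions': array([-1.33412135e+00,  8.79232717e-02,  1.37223461e+00, -5.16728421e-06,
        1.68362000e+00, -1.03140419e-01]), 'qvel': array([ 7.16766671e-04, -4.77657069e-04,  1.40794117e-04, -9.78960047e-04,
       -9.34682993e-05, -1.78784245e-03]), 'joint_torque': array([-7.54360535e-04, -3.40179384e+01, -3.02429330e+01,  7.16617168e-02,
        3.28541617e-02, -1.50255682e-04]), 'tool_pos': array([ 0.18316458, -0.51801708,  0.20433151]), 'ee_rot': array([-3.13941851e+00, -2.19876998e-04,  3.39814581e-01]), 'wrist_force': array([-0.10727145, -0.94390149,  0.44491092]), 'wrist_torque': array([0.01605551, 0.03383989, 0.00393688]), 'finger_force': 0.0, 'width': 0.09382425551618861}
top {'fov_y': 52.758270993124654, 'cx': 257.86871972079814, 'cy': 189.56225548181172, 'origin': array([4.74047841e-01, 3.60427046e-04, 9.96870006e-01]), 'orientation': array([ 0.11279508,  0.00999784, -1.58064425]), 'o': array([4.74047841e-01, 3.60427046e-04, 9.96870006e-01]), 'R': array([[-0.00984727,  0.99358611, -0.11264842],
       [-0.99990153, -0.01091043, -0.00882524],
     
[... 508 characters left out ...]
37.4266384017697)}
wrist {'fov_y': 71.78088711379644, 'cx': 254.69091290770598, 'cy': 193.381492178305, 'T_tool_cam': array([[-2.32671205e-04,  9.70356892e-01,  2.41676329e-01,
         7.01300013e-02],
       [ 9.99999827e-01,  3.56331148e-04, -4.67969789e-04,
         2.62145635e-04],
       [-5.40214513e-04,  2.41676178e-01, -9.70356807e-01,
        -1.79965635e-01],
       [ 0.00000000e+00,  0.00000000e+00,  0.00000000e+00,
         1.00000000e+00]]), 'R': array([[ 0.33305173,  0.9148909 ,  0.22814729],
       [-0.94290757,  0.32350579,  0.07917907],
       [-0.00136675, -0.24149253,  0.97040172]]), 'o': array([ 0.2494804 , -0.4952979 ,  0.38442629]), 'f': np.float64(265.33075687931637)}
```

View pics/top0.png

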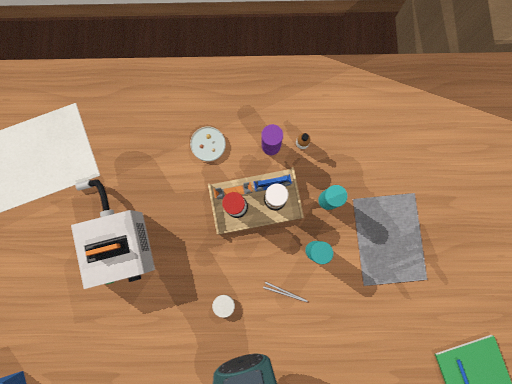

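View pics/side0.png

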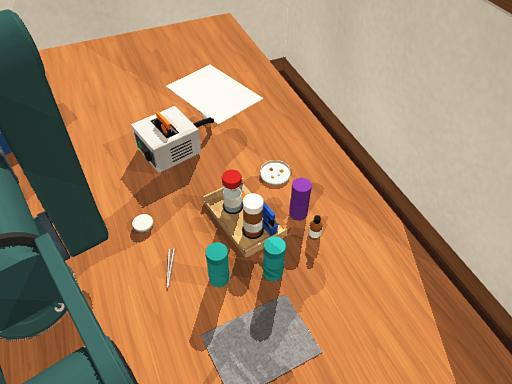

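The top view shows the lamp on the left with the amber bar at (105,249), and the caddy in the middle with the red cap at (234,204), the white cap at (276,196) and the blue bar at (273,183). The mat is on the right at (390,239), with turquoise look-alikes at (335,196) and (320,252) between it and the caddy. The side view agrees with this.

```bash
cat >> h.py <<'E'
def hsv(s): return cv2.cvtColor(np.ascontiguousarray(s['image']),cv2.COLOR_RGB2HSV)
def blobs(m,amin=15):
    n,l,st,c=cv2.connectedComponentsWithStats(m.astype(np.uint8))
    return [(l==i) for i in range(1,n) if st[i,4]>=amin]
def rect(P):
    (c,wh,a)=cv2.minAreaRect(P[:,:2].astype(np.float32)*1000)
    b=cv2.boxPoints((c,wh,a)); e=max([b[1]-b[0],b[2]-b[1]],key=np.linalg.norm)
    y=np.degrees(np.arctan2(e[1],e[0]))%180
    return np.round(c,1),np.round(sorted(wh),1),round(y,2)
E
python3 - <<'E'
from h import *
for n in['top','side']:
    s=snap(n);H=hsv(s);C=cloud(s);h,S,V=[H[...,i].astype(int) for i in range(3)]
    M={'red':((h<6)|(h>174))&(S>170)&(V>90),'orange':(h>=6)&(h<16)&(S>200)&(V>150),'blue':(h>105)&(h<125)&(S>150)&(V>60),'teal':(h>80)&(h<98)&(S>130)&(V>80),'purple':(h>128)&(h<155)&(S>90)}
    for k,m in M.items():
        for b in blobs(m):
            P=C[b]; P=P[np.isfinite(P[:,2])]
            zt=np.percentile(P[:,2],90); T=P[P[:,2]>zt-.006]
            if P[:,0].max()<.15: continue
            v,u=np.nonzero(b)
            print(n,k,b.sum(),'uv',u.mean().round(),v.mean().round(),'ztop',zt.round(4),rect(T))
    for k,m in {'whitecap':(C[...,2]>.112)&(C[...,2]<.13)&(S<50)&(V>130)&(abs(C[...,1])<.15)&(C[...,0]>.35),'boxtop':(C[...,2]>.093)&(C[...,2]<.107)&(C[...,1]>.15)&(C[...,1]<.5)&(S<60)&(C[...,0]>.2),
      'mat':(C[...,2]<.01)&(C[...,1]<-.15)&(S<60)&(V<190)&(C[...,0]>.25)&(C[...,0]<.6)}.items():
        bl=blobs(m,60)
        for b in bl: print(n,k,b.sum(),C[b][:,2].mean().round(4),rect(C[b]))
E
```

```text
top red 369 uv 233.0 203.0 ztop 0.1296 (array([544. ,  64.5]), array([45.2, 48. ]), np.float32(179.42))
top blue 177 uv 274.0 181.0 ztop 0.0834 (array([553.8,  -4.3]), array([ 60.7, 147.9]), np.float32(154.36))
top blue 68 uv 462.0 371.0 ztop 0.0222 (array([ 140.5, -476.9]), array([ 6.5, 55.5]), np.float32(18.15))
top teal 499 uv 333.0 197.0 ztop 0.1217 (array([ 512.9, -100.8]), array([ 47.5, 211.4]), np.float32(123.65))
top teal 481 uv 319.0 252.0 ztop 0.122 (array([438.8, -76.3]), array([ 47.8, 161.8]), np.float32(81.75))
top purple 519 uv 271.0 139.0 ztop 0.1215 (array([701.9, -25.8]), array([46.3, 50.1]), np.float32(179.36))
top whitecap 363 0.1277 (array([561.7, -33. ]), array([49.3, 49.4]), np.float32(158.28))
top boxtop 3461 0.0998 (array([442.9, 358.1]), array([142.5, 149.8]), np.float32(13.86))
top mat 5490 0.0033 (array([ 458. , -323.9]), array([163. , 220.2]), np.float32(4.93))
side red 308 uv 231.0 179.0 ztop 0.1301 (array([544.3,  66.3]), array([48.3, 48.6]), np.float32(101.5))
side orange 115 uv 163.0 122.0 ztop 0.1359 (array([443.5, 357.2]), array([ 9.9, 67.4]), np.flo
[... 199 characters left out ...]
8.2, 597.1]), np.float32(63.97))
side teal 834 uv 218.0 264.0 ztop 0.1214 (array([ 351.2, -386.9]), array([ 47.4, 585.4]), np.float32(72.47))
side purple 720 uv 300.0 198.0 ztop 0.1211 (array([ 491.6, -331.2]), array([ 48.2, 796.8]), np.float32(55.47))
side whitecap 68 0.1206 (array([1533.7,  123.1]), array([ 9.7, 52.2]), np.float32(86.97))
side whitecap 291 0.1258 (array([561.9, -34.3]), array([47. , 49.1]), np.float32(67.27))
side boxtop 303 0.1002 (array([1533.3,  324.1]), array([ 16.4, 346.1]), np.float32(89.92))
side boxtop 1397 0.1004 (array([443.6, 359.9]), array([148.5, 150.6]), np.float32(14.32))
side mat 6637 0.0034 (array([ 459.2, -320.4]), array([161. , 219.9]), np.float32(5.07))
```

```bash
python3 - <<'E'
from h import *
s=snap('top');a=s['image'][160:250,195:345];cv2.imwrite('pics/crop1.png',cv2.resize(a,None,fx=5,fy=5,interpolation=cv2.INTER_CUBIC)[...,::-1])
E
```

```text
(no output)
```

View pics/crop1.png

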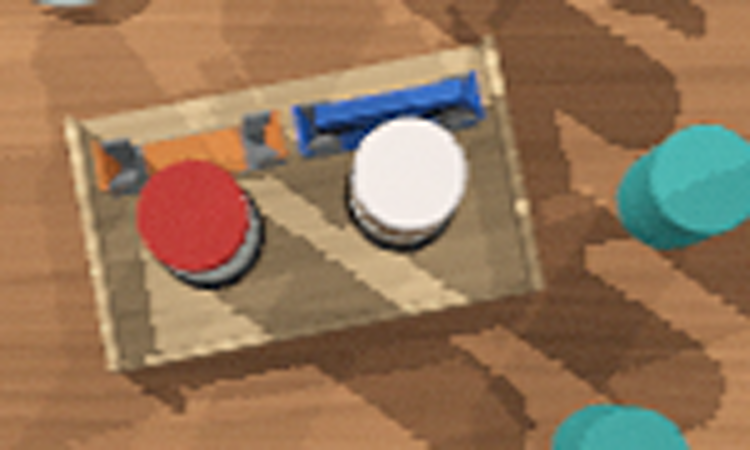

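Red jar stands in front of the orange slot (left), white in front of the blue one. Lamp yaw is about 14.3°, caddy about 10.2°, mat about 5°. Next I'll move over the caddy for a close look.

```bash
cat >> h.py <<'E'
def go(x,y,z,yawdeg=None,ref=None):
    """print turn about tool z (rad) and shift (cm, tool axes) from the present measured pose"""
    o=robot.get_obs(); p=np.array(o['tool_pos']); R=rot(o['ee_rot']); yaw=np.arctan2(R[1,0],R[0,0])
    c,s=np.cos(yaw),np.sin(yaw); T=np.array([[c,s,0],[s,-c,0],[0,0,-1]])
    d=T@(np.array([x,y,z])-p)*100
    t=0 if yawdeg is None else -((np.radians(yawdeg)-yaw+np.pi)%(2*np.pi)-np.pi)
    print('t',round(o['time'],1),'pos',p.round(4),'rpy',np.round(o['ee_rot'],4),'w',round(o['width'],4),'| turn',round(t,4),'shift',d.round(2))
E
python3 -c "
from h import *
go(.47,.01,.29,10.2)"
```

```text
t 0.3 pos [ 0.1833 -0.5184  0.2051] rpy [-3.1409 -0.      0.3398] w 0.094 | turn 0.1618 shift [ 44.65 -40.26  -8.49]
```

Call:
move_arm --deltas '[0,0,0.02,3,-2.7,-1,-1,0,0,0.04,6,-5.4,-3,-1,0,0,0.06,9,-8.1,-5,-1,0,0,0.08,12,-10.8,-6,-1,0,0,0.1,15,-13.5,-7,-1,0,0,0.12,18,-16.2,-8,-1,0,0,0.14,21,-18.9,-8.5,-1,0,0,0.16,24,-21.6,-8.5,-1]'

```text
time: 1.1
tool_pos: [0.3383, -0.2337, 0.2917]
ee_rot: [3.139, -0.002, 0.179]
wrist_force: [1.1, 0.1, 0.6]
width: 0.0941
finger_force: 0.0
```

```bash
python3 -c "
from h import *
go(.47,.01,.29,10.2)"
```

```text
t 1.1 pos [ 0.3383 -0.2337  0.2917] rpy [ 3.1394e+00 -1.8000e-03  1.7860e-01] w 0.0941 | turn 0.0006 shift [ 17.28 -21.64   0.17]
```

Call:
move_arm --deltas '[0,0,0,3,-3.6,0,-1,0,0,0,6,-7.2,0,-1,0,0,0,9,-10.8,0,-1,0,0,0,12,-14.4,0,-1,0,0,0,15,-18,0,-1,0,0,0,17,-21.5,0,-1,0,0,0,17,-21.5,0,-1,0,0,0,17,-21.5,0,-1]'

```text
time: 1.9
tool_pos: [0.4663, 0.0074, 0.2902]
ee_rot: [3.141, 0.001, 0.182]
wrist_force: [0.2, -0.2, 0.1]
width: 0.0942
finger_force: 0.0
```

```bash
python3 - <<'E'
from h import *
go(.47,.01,.29,10.2)
s=snap('wrist');save(s,'w1');np.savez('w1.npz',**{k:s[k] for k in('image','depth','R','o','f','cx','cy')})
H=hsv(s);C=cloud(s);h,S,V=[H[...,i].astype(int) for i in range(3)]
print(s['o'],s['R'])
z=C[...,2]
for k,m in {'red':((h<6)|(h>174))&(S>150)&(V>80)&(z>.122),'white':(S<60)&(V>120)&(z>.122)&(z<.14),'blue':(h>105)&(h<125)&(S>130)&(z>.075)&(z<.09)}.items():
    for b in blobs(m,60):
        v,u=np.nonzero(b);print(k,b.sum(),u.mean(),v.mean(),np.median(C[b][:,2]).round(4),rect(C[b]))
E
```

```text
t 1.9 pos [0.4663 0.0074 0.2902] rpy [3.141e+00 9.000e-04 1.819e-01] w 0.0942 | turn 0.0038 shift [ 0.41 -0.18  0.02]
[0.5354898  0.02008576 0.47012055] [[ 0.18064453  0.95424248  0.23830411]
 [-0.9835477   0.17496234  0.04496778]
 [ 0.00121592 -0.24250665  0.97014898]]
red 1324 219.5347432024169 111.01283987915407 0.1287 (array([548.6,  58.4]), array([49. , 64.4]), np.float32(108.37))
white 1368 299.8413742690058 111.27485380116958 0.1287 (array([564.2, -31.9]), array([49.6, 49.7]), np.float32(10.54))
blue 365 295.6767123287671 82.98904109589041 0.0827 (array([603.1, -25.3]), array([ 8.1, 71.1]), np.float32(100.31))
```

View pics/w1.png

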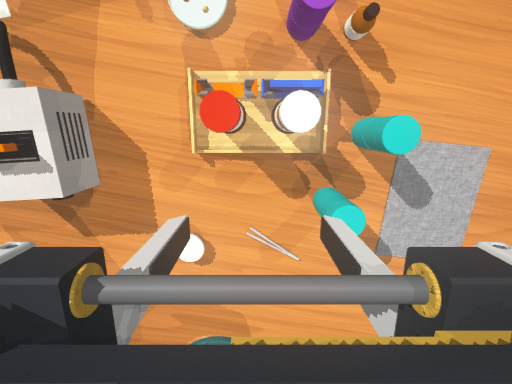

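The wrist view agrees: the red cap is at (220,111), the white cap at (300,111) and the blue bar at (295,83). White jar comes first.

```bash
python3 -c "
from h import *
go(.563,-.032,.0705,10.3)"
```

```text
t 1.9 pos [0.4662 0.0066 0.2904] rpy [3.1408e+00 5.0000e-04 1.7990e-01] w 0.0943 | turn 0.0001 shift [ 8.84  5.53 21.99]
```

Call:
move_arm --deltas '[0,0,0,3,1.9,0,-1,0,0,0,6,3.8,1,-1,0,0,0,8.85,5.5,4,-1,0,0,0,8.85,5.5,8,-1,0,0,0,8.85,5.5,11,-1,0,0,0,8.85,5.5,13,-1,0,0,0,8.85,5.5,13,-1,0,0,0,8.85,5.5,13,-1]'

```text
time: 2.75
tool_pos: [0.5631, -0.0328, 0.1611]
ee_rot: [3.141, -0.0, 0.177]
wrist_force: [0.0, -0.0, 0.5]
width: 0.0936
finger_force: 0.0
```

```bash
python3 - <<'E'
from h import *
go(.563,-.032,.0705,10.3)
s=snap('wrist');save(s,'w2')
H=hsv(s);C=cloud(s);h,S,V=[H[...,i].astype(int) for i in range(3)]
z=C[...,2]
for k,m in {'red':((h<6)|(h>174))&(S>150)&(V>80)&(z>.122)&(z<.135),'white':(S<60)&(V>120)&(z>.124)&(z<.134)}.items():
    for b in blobs(m,60): print(k,b.sum(),np.median(C[b][:,2]).round(4),rect(C[b]))
E
```

```text
t 2.8 pos [ 0.5631 -0.0328  0.1611] rpy [ 3.1412e+00 -2.0000e-04  1.7740e-01] w 0.0936 | turn -0.0024 shift [ 0.   -0.09  9.06]
red 2734 0.1286 (array([547.1,  66.5]), array([47.8, 50.3]), np.float32(146.32))
white 2702 0.1287 (array([564.5, -32. ]), array([49.7, 50. ]), np.float32(34.59))
```

View pics/w2.png

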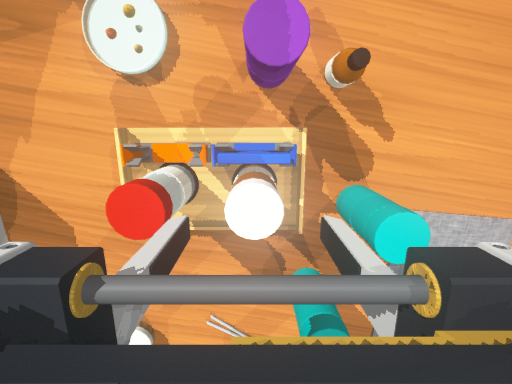

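The white cap is centred between the fingers at (254,208) and the gap to the red cap is clear. I'll descend and grip.

Call:
move_arm --deltas '[0,0,0,0.1,-0.1,3,-1,0,0,0,0.1,-0.1,6,-1,0,0,0,0.1,-0.1,8,-1,0,0,0,0.1,-0.1,9.1,-1,0,0,0,0.1,-0.1,9.1,-1,0,0,0,0.1,-0.1,9.1,1,0,0,0,0.1,-0.1,9.1,1,0,0,0,0.1,-0.1,9.1,1]'

```text
time: 3.6
tool_pos: [0.5652, -0.0303, 0.0712]
ee_rot: [3.141, -0.003, 0.18]
wrist_force: [0.9, -1.3, -0.6]
width: 0.0735
finger_force: 0.0
```

Call:
move_arm --deltas '[0,0,0,0,0,0,1,0,0,0,0,0,0,1,0,0,0,0,0,0,1,0,0,0,0,0,0,1]'

```text
time: 4.0
tool_pos: [0.5643, -0.0303, 0.0697]
ee_rot: [3.141, -0.0, 0.18]
wrist_force: [-0.2, -1.7, 1.1]
width: 0.0503
finger_force: 30.0
```

```bash
python3 -c "
from h import *
m=np.radians(5);c=np.array([.459,-.322])
for dx in(.055,-.055): print(c+dx*np.array([np.cos(m),np.sin(m)]))
go(.5138,-.3172,.23,10.3)
s=snap('top')
for u,v in((337,196),(321,252)): print(plane(s,np.array(u),np.array(v),.121))"
```

```text
[ 0.51379071 -0.31720643]
[ 0.40420929 -0.32679357]
t 4.0 pos [ 0.5643 -0.0303  0.0697] rpy [ 3.141e+00 -4.000e-04  1.797e-01] w 0.0503 | turn -0.0001 shift [-10.1   27.32 -16.03]
[ 0.55668437 -0.17118993  0.121     ]
[ 0.43152016 -0.13142212  0.121     ]
```

Call:
move_arm --deltas '[0,0,0,0,0,-1,1,0,0,0,0,0,-3,1,0,0,0,0,0,-6,1,0,0,0,0,0,-9,1,0,0,0,0,0,-12,1,0,0,0,0,0,-14.5,1,0,0,0,0,0,-16,1,0,0,0,0,0,-16,1]'

```text
time: 4.85
tool_pos: [0.5651, -0.0302, 0.2322]
ee_rot: [3.14, -0.004, 0.18]
wrist_force: [0.4, 0.2, -3.1]
width: 0.0506
finger_force: 30.0
```

Call:
move_arm --deltas '[0,0,0,-0.5,1.3,0,1,0,0,0,-2,5,0,1,0,0,0,-3.6,9.5,0,1,0,0,0,-5.2,14,0,1,0,0,0,-6.8,18.5,0,1,0,0,0,-8.5,23,0,1,0,0,0,-9.6,26,0,1,0,0,0,-10.1,27.3,0,1]'

```text
time: 5.65
tool_pos: [0.511, -0.3201, 0.2262]
ee_rot: [-3.139, 0.005, 0.175]
wrist_force: [0.6, 0.5, -2.7]
width: 0.0507
finger_force: 30.0
```

Call:
move_arm --deltas '[0,0,0,0,0,0,1,0,0,0,0,0,0,1]'

```text
time: 5.85
tool_pos: [0.5134, -0.3157, 0.2283]
ee_rot: [-3.139, 0.001, 0.18]
wrist_force: [0.1, -0.2, -1.9]
width: 0.0502
finger_force: 30.0
```

```bash
python3 - <<'E'
from h import *
go(.5138,-.3172,.0645,10.3)
for n in ['top','side']:
  s=snap(n);C=cloud(s)
  if n=='side': save(s,'s2')
  H=hsv(s);S,V=H[...,1],H[...,2]
  m=(C[...,2]<.012)&(C[...,1]<-.2)&(S<60)&(V<190)&(C[...,0]>.25)&(C[...,0]<.6)
  for b in blobs(m,500): print(b.sum(),rect(C[b]))
E
```

```text
t 5.8 pos [ 0.5134 -0.3157  0.2283] rpy [-3.1391e+00  1.0000e-03  1.8030e-01] w 0.0502 | turn 0.0005 shift [ 0.02  0.16 16.38]
4503 (array([ 458.1, -323.3]), array([162.7, 220. ]), np.float32(4.96))
789 (array([ 484.3, -272.2]), array([ 51.5, 113.2]), np.float32(53.82))
```

View pics/s2.png

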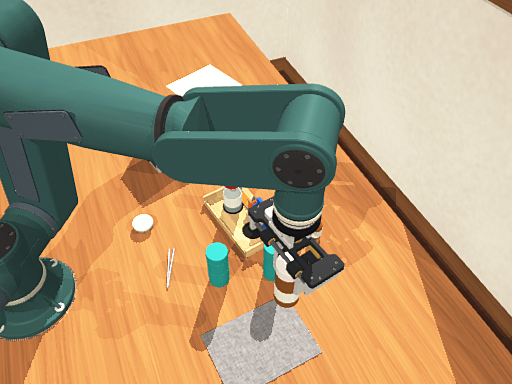

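The white jar hangs upright over the mat, at about (285,285). I'll lower it.

Call:
move_arm --deltas '[0,0,0,0,0.1,2,1,0,0,0,0,0.1,6,1,0,0,0,0,0.1,10,1,0,0,0,0,0.1,13,1,0,0,0,0,0.1,15,1,0,0,0,0,0.1,16,1,0,0,0,0,0.1,16.1,1,0,0,0,0,0.1,16.1,1]'

```text
time: 6.75
tool_pos: [0.5147, -0.3176, 0.0698]
ee_rot: [3.14, -0.001, 0.181]
wrist_force: [-0.2, 0.3, -1.8]
width: 0.0505
finger_force: 30.0
```

Call:
move_arm --deltas '[0,0,0,0,0,0.1,1,0,0,0,0,0,0.2,1,0,0,0,0,0,0.2,1]'

```text
time: 7.05
tool_pos: [0.5141, -0.3181, 0.0674]
ee_rot: [3.14, -0.001, 0.18]
wrist_force: [-0.2, 0.3, -2.9]
width: 0.0505
finger_force: 30.0
```

Call:
move_arm --deltas '[0,0,0,0,0,0.1,1,0,0,0,0,0,0.2,1,0,0,0,0,0,0.2,1,0,0,0,0,0,0.2,1]'

```text
time: 7.45
tool_pos: [0.5138, -0.318, 0.0647]
ee_rot: [3.141, -0.0, 0.18]
wrist_force: [-0.1, 1.0, -1.7]
width: 0.0507
finger_force: 30.0
```

Call:
move_arm --deltas '[0,0,0,0,0,0.1,1,0,0,0,0,0,0.15,1,0,0,0,0,0,0.15,1]'

```text
time: 7.75
tool_pos: [0.514, -0.318, 0.0646]
ee_rot: [3.141, -0.001, 0.18]
wrist_force: [-2.2, 1.2, 4.5]
width: 0.0506
finger_force: 30.0
```

Contact. I'll release and rise.

Call:
move_arm --deltas '[0,0,0,0,0,-0.1,0.3,0,0,0,0,0,-0.1,-1,0,0,0,0,0,-0.1,-1,0,0,0,0,0,-0.1,-1,0,0,0,0,0,-0.1,-1,0,0,0,0,0,-2,-1,0,0,0,0,0,-6,-1,0,0,0,0,0,-10,-1]'

```text
time: 8.55
tool_pos: [0.5131, -0.3172, 0.1627]
ee_rot: [-3.139, 0.002, 0.18]
wrist_force: [0.6, -0.3, 0.8]
width: 0.0938
finger_force: 0.0
```

```bash
python3 - <<'E'
from h import *
go(.547,.0665,.16,10.3)
s=snap('wrist');save(s,'w3');C=cloud(s);H=hsv(s);z=C[...,2]
for b in blobs((H[...,1]<60)&(H[...,2]>120)&(z>.115)&(z<.13),60): print(rect(C[b]),np.median(C[b][:,2]))
E
```

```text
t 8.6 pos [ 0.5131 -0.3172  0.1627] rpy [-3.1394e+00  2.1000e-03  1.7980e-01] w 0.0938 | turn 0.0001 shift [ 10.2  -37.15   0.27]
(array([ 514. , -319.1]), array([49.7, 50. ]), np.float32(94.98)) 0.1237142707234765
```

White jar stands on the mat. Now for the red one.

Call:
move_arm --deltas '[0,0,0,1.3,-4.6,-1,-1,0,0,0,2.6,-9.3,-2,-1,0,0,0,3.9,-14,-2,-1,0,0,0,5.2,-18.7,-2,-1,0,0,0,6.5,-23.4,-2,-1,0,0,0,7.8,-28,-2,-1,0,0,0,9.1,-32.7,-2,-1,0,0,0,10.2,-37.2,-2,-1]'

```text
time: 9.4
tool_pos: [0.5476, 0.0686, 0.183]
ee_rot: [3.141, -0.001, 0.18]
wrist_force: [0.7, -0.7, -0.1]
width: 0.094
finger_force: 0.0
```

Call:
move_arm --deltas '[0,0,0,0,0,0,-1,0,0,0,0,0,0,-1]'

```text
time: 9.6
tool_pos: [0.5475, 0.0672, 0.1827]
ee_rot: [3.141, 0.0, 0.182]
wrist_force: [-0.9, -0.5, -0.2]
width: 0.0939
finger_force: 0.0
```

```bash
python3 - <<'E'
from h import *
go(.547,.0665,.0705,10.3)
s=snap('wrist');save(s,'w4');C=cloud(s);H=hsv(s);z=C[...,2]
h,S,V=[H[...,i].astype(int) for i in range(3)]
for b in blobs(((h<6)|(h>174))&(S>150)&(V>80)&(z>.122)&(z<.135),60): print(rect(C[b]),np.median(C[b][:,2]))
for b in blobs((h>105)&(h<125)&(S>130)&(z>.076)&(z<.088),60): print('blue',rect(C[b]),np.median(C[b][:,2]))
E
```

```text
t 9.6 pos [0.5475 0.0672 0.1827] rpy [3.1408e+00 3.0000e-04 1.8220e-01] w 0.0939 | turn 0.0025 shift [-0.06  0.06 11.22]
(array([546.9,  66.4]), array([49.1, 49.5]), np.float32(60.98)) 0.1287159620891276
blue (array([603. , -24.5]), array([ 9.7, 71.6]), np.float32(100.19)) 0.08265852188458897
```

View pics/w4.png

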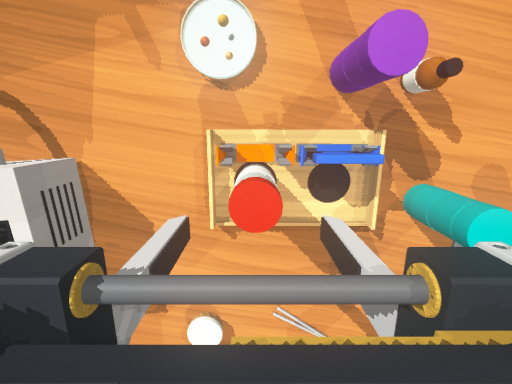

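The red cap is centred at (255,204), the white jar's pad at (329,182) is free, and the blue bar shows at (340,155).

Call:
move_arm --deltas '[0,0,0,0,0,3,-1,0,0,0,0,0,7,-1,0,0,0,0,0,10,-1,0,0,0,0,0,11.2,-1,0,0,0,0,0,11.2,-1,0,0,0,0,0,11.2,-1,0,0,0,0,0,11.2,1,0,0,0,0,0,11.2,1]'

```text
time: 10.45
tool_pos: [0.549, 0.0664, 0.0731]
ee_rot: [3.141, -0.004, 0.18]
wrist_force: [-0.2, -0.3, 0.2]
width: 0.0813
finger_force: 0.0
```

Call:
move_arm --deltas '[0,0,0,0,0,0,1,0,0,0,0,0,0,1,0,0,0,0,0,0,1,0,0,0,0,0,0,1,0,0,0,0,0,0,1,0,0,0,0,0,0,1]'

```text
time: 11.05
tool_pos: [0.5476, 0.0666, 0.071]
ee_rot: [3.142, -0.0, 0.18]
wrist_force: [0.5, 0.7, 1.1]
width: 0.0506
finger_force: 30.0
```

```bash
python3 -c "
from h import *
go(.4042,-.3270,.23,10.3)"
```

```text
t 11.1 pos [0.5476 0.0666 0.071 ] rpy [ 3.1416e+00 -1.0000e-04  1.7990e-01] w 0.0506 | turn 0.0002 shift [-21.15  36.15 -15.9 ]
```

Call:
move_arm --deltas '[0,0,0,0,0,-1,1,0,0,0,0,0,-3,1,0,0,0,0,0,-6,1,0,0,0,0,0,-9,1,0,0,0,0,0,-12,1,0,0,0,0,0,-14.5,1,0,0,0,0,0,-16,1,0,0,0,0,0,-16,1]'

```text
time: 11.85
tool_pos: [0.5487, 0.0665, 0.2338]
ee_rot: [3.141, -0.005, 0.18]
wrist_force: [0.1, -0.4, -1.3]
width: 0.0509
finger_force: 30.0
```

Call:
move_arm --deltas '[0,0,0,-1,1.7,0,1,0,0,0,-3,5.1,0,1,0,0,0,-5,8.5,0,1,0,0,0,-7,12,0,1,0,0,0,-9,15.4,0,1,0,0,0,-11,18.8,0,1,0,0,0,-12.5,21.3,0,1,0,0,0,-13,22.2,0,1]'

```text
time: 12.65
tool_pos: [0.4576, -0.1771, 0.2289]
ee_rot: [-3.14, 0.003, 0.176]
wrist_force: [0.5, 1.2, -2.3]
width: 0.0503
finger_force: 30.0
```

Call:
move_arm --deltas '[0,0,0,-1,1.7,0,1,0,0,0,-3,5.1,0,1,0,0,0,-5,8.5,0,1,0,0,0,-7,12,0,1,0,0,0,-8,13.7,0,1,0,0,0,-8.2,14,0,1,0,0,0,-8.2,14,0,1]'

```text
time: 13.35
tool_pos: [0.4038, -0.3268, 0.2298]
ee_rot: [-3.139, 0.001, 0.18]
wrist_force: [-0.1, 1.7, -1.5]
width: 0.0505
finger_force: 30.0
```

```bash
python3 -c "
from h import *
go(.4042,-.3270,.0655,10.3)"
```

```text
t 13.3 pos [ 0.4038 -0.3268  0.2298] rpy [-3.139e+00  6.000e-04  1.796e-01] w 0.0505 | turn -0.0002 shift [ 0.04  0.03 16.43]
```

Call:
move_arm --deltas '[0,0,0,0,0,2,1,0,0,0,0,0,6,1,0,0,0,0,0,10,1,0,0,0,0,0,13,1,0,0,0,0,0,15,1,0,0,0,0,0,16.2,1,0,0,0,0,0,16.2,1,0,0,0,0,0,16.2,1]'

```text
time: 14.15
tool_pos: [0.4047, -0.3274, 0.07]
ee_rot: [3.14, -0.001, 0.181]
wrist_force: [-0.2, -0.0, -1.4]
width: 0.0503
finger_force: 30.0
```

Call:
move_arm --deltas '[0,0,0,0,0,0.1,1,0,0,0,0,0,0.2,1,0,0,0,0,0,0.2,1]'

```text
time: 14.45
tool_pos: [0.404, -0.3279, 0.0677]
ee_rot: [3.14, -0.001, 0.18]
wrist_force: [0.5, -0.0, -1.8]
width: 0.0503
finger_force: 30.0
```

Call:
move_arm --deltas '[0,0,0,0,0,0.1,1,0,0,0,0,0,0.15,1,0,0,0,0,0,0.15,1]'

```text
time: 14.75
tool_pos: [0.4036, -0.3276, 0.0654]
ee_rot: [-3.141, 0.0, 0.18]
wrist_force: [0.1, 0.1, -1.2]
width: 0.0506
finger_force: 30.0
```

Call:
move_arm --deltas '[0,0,0,0,0,0.1,1,0,0,0,0,0,0.1,1,0,0,0,0,0,0.1,1]'

```text
time: 15.05
tool_pos: [0.4039, -0.3277, 0.0652]
ee_rot: [3.141, -0.0, 0.18]
wrist_force: [-1.5, 0.7, 3.5]
width: 0.0505
finger_force: 30.0
```

Call:
move_arm --deltas '[0,0,0,0,0,-0.1,0.3,0,0,0,0,0,-0.1,-1,0,0,0,0,0,-0.1,-1,0,0,0,0,0,-0.1,-1,0,0,0,0,0,-0.1,-1,0,0,0,0,0,-3,-1,0,0,0,0,0,-7,-1,0,0,0,0,0,-12,-1]'

```text
time: 15.85
tool_pos: [0.4027, -0.3266, 0.1836]
ee_rot: [-3.138, 0.003, 0.18]
wrist_force: [0.4, 0.6, 0.6]
width: 0.0938
finger_force: 0.0
```

```bash
python3 - <<'E'
from h import *
go(.37,.33,.27,104.5)
s=snap('top');save(s,'t5');C=cloud(s);H=hsv(s);z=C[...,2]
h,S,V=[H[...,i].astype(int) for i in range(3)]
for b in blobs((h>=5)&(h<16)&(S>180)&(z>.125)&(z<.145)&(C[...,1]>.2),20): print('amber',rect(C[b]),np.median(C[b][:,2]))
E
```

```text
t 15.8 pos [ 0.4027 -0.3266  0.1836] rpy [-3.1376e+00  2.8000e-03  1.7970e-01] w 0.0938 | turn -1.6441 shift [  8.52 -65.19  -8.64]
```

View pics/t5.png

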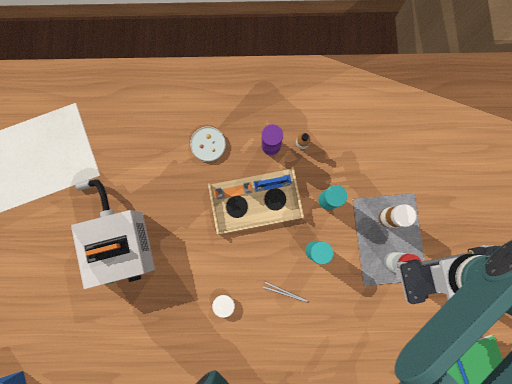

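Both jars stand upright on the mat, and the caddy pads at (236,207) and (275,199) are clear. Next is the lamp.

```bash
python3 -c "
from h import *
go(.466,.271,.27,104.5)"
```

```text
t 15.9 pos [ 0.4064 -0.3302  0.1954] rpy [ 3.1294 -0.0084  0.1799] w 0.094 | turn -1.644 shift [ 16.62 -58.09  -7.46]
```

Call:
move_arm --deltas '[0,0,-0.12,1.2,-4.2,-1,-1,0,0,-0.24,2.4,-8.4,-3,-1,0,0,-0.36,3.6,-12.6,-5,-1,0,0,-0.48,4.8,-16.8,-6.5,-1,0,0,-0.6,6,-21,-7.4,-1,0,0,-0.72,7.2,-25.2,-7.4,-1,0,0,-0.84,8.4,-29.4,-7.4,-1,0,0,-0.96,9.6,-33.6,-7.4,-1]'

```text
time: 16.7
tool_pos: [0.4382, 0.0219, 0.2588]
ee_rot: [3.14, -0.0, 1.145]
wrist_force: [0.9, -0.1, -0.1]
width: 0.094
finger_force: 0.0
```

```bash
python3 -c "
from h import *
go(.466,.271,.27,104.5)"
```

```text
t 16.7 pos [0.4382 0.0219 0.2588] rpy [ 3.1400e+00 -5.0000e-04  1.1445e+00] w 0.094 | turn -0.6793 shift [23.83 -7.76 -1.12]
```

Call:
move_arm --deltas '[0,0,-0.12,4,-1.3,-1,-1,0,0,-0.24,8,-2.6,-1,-1,0,0,-0.36,12,-3.9,-1,-1,0,0,-0.48,16,-5.2,-1,-1,0,0,-0.6,20,-6.5,-1,-1,0,0,-0.68,23.8,-7.8,-1,-1,0,0,-0.68,23.8,-7.8,-1,-1,0,0,-0.68,23.8,-7.8,-1,-1]'

```text
time: 17.5
tool_pos: [0.4665, 0.2693, 0.2679]
ee_rot: [-3.141, 0.001, 1.821]
wrist_force: [-0.7, -0.1, 0.3]
width: 0.0934
finger_force: 0.0
```

```bash
cat >> h.py <<'E'
def bars(s):
    C=cloud(s);H=hsv(s);h,S,V=[H[...,i].astype(int) for i in range(3)]
    for k,m in {'amber':(h>=4)&(h<18)&(S>190)&(V>110),'blue':(h>105)&(h<125)&(S>130)&(V>50)}.items():
        for z in(.134,.082):
            for b in blobs(m&(abs(C[...,2]-z)<.006),60): print(k,b.sum(),rect(C[b]),np.median(C[b][:,2]).round(4))
E
python3 - <<'E'
from h import *
go(.466,.271,.27,104.5)
s=snap('wrist');save(s,'w5');bars(s)
C=cloud(s);H=hsv(s)
for b in blobs((abs(C[...,2]-.1)<.006)&(H[...,1]<60)&(H[...,2]>120),500): print('box',rect(C[b]))
E
```

```text
t 17.5 pos [0.4665 0.2693 0.2679] rpy [-3.1407e+00  9.0000e-04  1.8206e+00] w 0.0934 | turn -0.0032 shift [ 0.18 -0.01 -0.21]
amber 505 (array([446. , 359.1]), array([ 8.1, 69.7]), np.float32(104.22)) 0.1347
box (array([445.5, 359.2]), array([140. , 150.5]), np.float32(13.81))
```

View pics/w5.png

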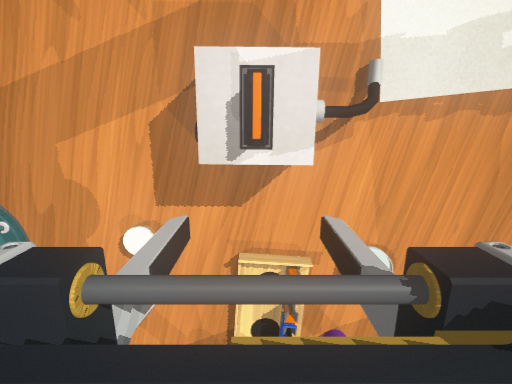

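The bar sits in the lamp bay at (257,105), yaw about 104°.

```bash
python3 -c "
from h import *
go(.446,.359,.17,104.0)"
```

```text
t 17.6 pos [0.4667 0.2685 0.2683] rpy [-3.1412e+00  9.0000e-04  1.8191e+00] w 0.0941 | turn 0.004 shift [9.28 0.22 9.83]
```

Call:
move_arm --deltas '[0,0,0.004,3,0.1,2,-1,0,0,0.004,6,0.2,5,-1,0,0,0.004,8.5,0.2,8,-1,0,0,0.004,9.3,0.2,9.8,-1,0,0,0.004,9.3,0.2,9.8,-1,0,0,0.004,9.3,0.2,9.8,-1,0,0,0.004,9.3,0.2,9.8,-1]'

```text
time: 18.25
tool_pos: [0.4471, 0.3588, 0.1727]
ee_rot: [3.138, -0.001, 1.814]
wrist_force: [0.9, 0.0, 0.4]
width: 0.0941
finger_force: 0.0
```

```bash
python3 - <<'E'
from h import *
go(.446,.359,.107,104.0)
bars(snap('wrist'))
go(.446,.359,.107,104.0)
E
```

```text
t 18.2 pos [0.4471 0.3588 0.1727] rpy [ 3.1381e+00 -8.0000e-04  1.8137e+00] w 0.0941 | turn -0.0014 shift [ 0.04 -0.1   6.57]
amber 850 (array([445.8, 360.2]), array([ 8.8, 70.4]), np.float32(103.6)) 0.1347
t 18.3 pos [0.4471 0.359  0.1728] rpy [ 3.1378e+00 -1.0000e-03  1.8139e+00] w 0.0939 | turn -0.0013 shift [ 0.03 -0.1   6.58]
```

Call:
move_arm --deltas '[0,0,0,0.1,-0.1,2,-1,0,0,0,0.1,-0.1,4,-1,0,0,0,0.1,-0.1,6,-1,0,0,0,0.1,-0.1,6.5,-1,0,0,0,0.1,-0.1,6.5,-1,0,0,0,0.1,-0.1,6.5,-1,0,0,0,0.1,-0.1,6.5,1,0,0,0,0.1,-0.1,6.5,1]'

```text
time: 19.1
tool_pos: [0.4451, 0.3607, 0.1068]
ee_rot: [3.139, -0.001, 1.816]
wrist_force: [-0.2, 1.0, -0.0]
width: 0.0813
finger_force: 0.0
```

Call:
move_arm --deltas '[0,0,0,0,0,0,1,0,0,0,0,0,0,1,0,0,0,0,0,0,1,0,0,0,0,0,0,1,0,0,0,0,0,0,1,0,0,0,0,0,0,1,0,0,0,0,0,0,1]'

```text
time: 19.8
tool_pos: [0.4445, 0.3603, 0.1054]
ee_rot: [-3.142, 0.0, 1.816]
wrist_force: [0.1, 0.0, -0.2]
width: 0.0254
finger_force: 0.0
```

```bash
python3 - <<'E'
from h import *
bars(snap('wrist'))
go(.585,.0735,.25,100.2)
E
```

```text
amber 1337 (array([443.8, 367.4]), array([ 9.5, 56.2]), np.float32(103.69)) 0.1347
t 19.9 pos [0.4445 0.3603 0.1054] rpy [-3.1415e+00  1.0000e-04  1.8158e+00] w 0.0211 | turn 0.067 shift [-31.23   6.68 -14.46]
```

Call:
move_arm --deltas '[0,0,0,0,0,0,1,0,0,0,0,0,0,1,0,0,0,0,0,0,1,0,0,0,0,0,0,1,0,0,0,0,0,0,1]'

```text
time: 20.35
tool_pos: [0.4445, 0.3603, 0.1054]
ee_rot: [3.142, 0.0, 1.816]
wrist_force: [0.1, -0.6, -0.3]
width: 0.0098
finger_force: 30.0
```

```bash
python3 - <<'E'
from h import *
go(.585,.0735,.25,100.2)
E
```

```text
t 20.4 pos [0.4445 0.3603 0.1054] rpy [3.1416e+00 1.0000e-04 1.8158e+00] w 0.0098 | turn 0.067 shift [-31.23   6.68 -14.46]
```

Call:
move_arm --deltas '[0,0,0,0,0,-0.5,1,0,0,0,0,0,-2,1,0,0,0,0,0,-4,1,0,0,0,0,0,-7,1,0,0,0,0,0,-10,1,0,0,0,0,0,-12,1,0,0,0,0,0,-12,1,0,0,0,0,0,-12,1]'

```text
time: 21.15
tool_pos: [0.4446, 0.3604, 0.2261]
ee_rot: [3.14, -0.0, 1.816]
wrist_force: [0.7, 0.2, -0.5]
width: 0.0096
finger_force: 30.0
```

```bash
python3 - <<'E'
from h import *
go(.585,.0735,.2,100.2)
s=snap('wrist');save(s,'w6')
C=cloud(s);H=hsv(s);h,S,V=[H[...,i].astype(int) for i in range(3)]
z=C[...,2]
for b in blobs((h>=4)&(h<18)&(S>190)&(V>110)&(z>.22)&(z<.28),60): print(b.sum(),rect(C[b]),np.percentile(z[b],[10,50,90]))
E
```

```text
t 21.1 pos [0.4446 0.3604 0.2261] rpy [ 3.1404e+00 -3.0000e-04  1.8158e+00] w 0.0096 | turn 0.067 shift [-31.24   6.66   2.61]
1178 (array([443.1, 367. ]), array([ 9.6, 56.4]), np.float32(104.2)) [0.25442658 0.2553918  0.25613385]
```

View pics/w6.png

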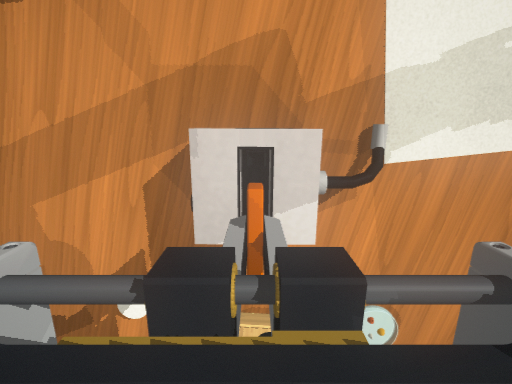

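The amber filter came out and sits square in the fingers, its bar visible at (256,190–270). I'll go to a viewpoint short of the caddy slots to measure them with the tool in this orientation.

```bash
python3 -c "
from h import *
go(.619,-.113,.25,100.2)"
```

```text
t 21.2 pos [0.4441 0.3601 0.2246] rpy [-3.1402e+00  6.0000e-04  1.8159e+00] w 0.0097 | turn 0.067 shift [-50.14   5.49  -2.54]
```

Call:
move_arm --deltas '[0,0,0,-1.5,0.2,-0.5,1,0,0,0.02,-5,0.6,-1,1,0,0,0.03,-9,1,-2,1,0,0,0.04,-13,1.4,-2.5,1,0,0,0.05,-17,1.9,-2.5,1,0,0,0.067,-21,2.3,-2.5,1,0,0,0.067,-25,2.7,-2.5,1,0,0,0.067,-29,3.2,-2.5,1]'

```text
time: 22.0
tool_pos: [0.5455, 0.084, 0.2494]
ee_rot: [-3.139, 0.0, 1.748]
wrist_force: [0.3, 0.4, -0.8]
width: 0.0098
finger_force: 30.0
```

```bash
python3 -c "
from h import *
go(.619,-.113,.25,100.2)"
```

```text
t 22.0 pos [0.5455 0.084  0.2494] rpy [-3.1392e+00  2.0000e-04  1.7481e+00] w 0.0098 | turn -0.0007 shift [-20.69   3.76  -0.06]
```

Call:
move_arm --deltas '[0,0,0,-4,0.7,0,1,0,0,0,-8,1.4,0,1,0,0,0,-12,2.1,0,1,0,0,0,-16,2.9,0,1,0,0,0,-19.5,3.5,0,1,0,0,0,-20.7,3.75,0,1,0,0,0,-20.7,3.75,0,1,0,0,0,-20.7,3.75,0,1]'

```text
time: 22.8
tool_pos: [0.6188, -0.1097, 0.2499]
ee_rot: [-3.14, -0.001, 1.749]
wrist_force: [0.5, 0.3, -0.5]
width: 0.01
finger_force: 30.0
```

```bash
python3 - <<'E'
from h import *
go(.619,-.113,.25,100.2)
s=snap('wrist');save(s,'w7');bars(s)
np.savez('w7.npz',**{k:s[k] for k in('image','depth','R','o','f','cx','cy')})
a=s['image'][20:270,150:400];cv2.imwrite('pics/w7c.png',cv2.resize(a,None,fx=2.4,fy=2.4,interpolation=cv2.INTER_CUBIC)[...,::-1])
E
```

```text
t 22.8 pos [ 0.6188 -0.1097  0.2499] rpy [-3.1402e+00 -1.4000e-03  1.7490e+00] w 0.01 | turn 0.0002 shift [-0.32 -0.04 -0.01]
blue 412 (array([602.8, -25.6]), array([ 7.7, 71. ]), np.float32(100.24)) 0.0827
```

View pics/w7c.png

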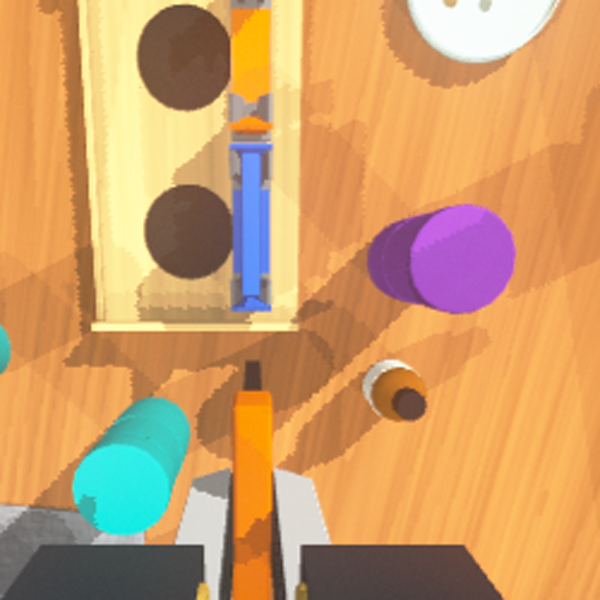

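The crop shows the blue bar (in full-image pixels) at about (255,115), the empty orange slot ahead at about (255,50), and the held amber bar in line with them at about (255,210).

```bash
python3 -c "
from h import *
go(.5853,.0735,.11,100.2)"
```

```text
t 22.9 pos [ 0.6189 -0.1092  0.2504] rpy [-3.1411e+00 -9.0000e-04  1.7500e+00] w 0.0099 | turn 0.0012 shift [18.57 -0.05 14.04]
```

Call:
move_arm --deltas '[0,0,0,3,0,0,1,0,0,0,7,0,1,1,0,0,0,11,0,3,1,0,0,0,15,0,5,1,0,0,0,18.2,0,8,1,0,0,0,18.6,0,11,1,0,0,0,18.6,0,13,1,0,0,0,18.6,0,13,1]'

```text
time: 23.65
tool_pos: [0.5831, 0.0748, 0.1169]
ee_rot: [-3.134, -0.001, 1.752]
wrist_force: [-0.6, -0.2, -1.7]
width: 0.0098
finger_force: 30.0
```

Call:
move_arm --deltas '[0,0,0,0,0,0,1,0,0,0,0,0,0,1,0,0,0,0,0,0,1]'

```text
time: 23.95
tool_pos: [0.5876, 0.0727, 0.1227]
ee_rot: [3.138, 0.001, 1.749]
wrist_force: [-0.6, -0.3, -0.5]
width: 0.0097
finger_force: 30.0
```

```bash
python3 - <<'E'
from h import *
go(.5853,.0735,.095,100.2)
s=snap('side');save(s,'s8');a=s['image'][130:290,190:350];cv2.imwrite('pics/s8c.png',cv2.resize(a,None,fx=3.5,fy=3.5,interpolation=cv2.INTER_CUBIC)[...,::-1])
E
```

```text
t 23.9 pos [0.5876 0.0727 0.1227] rpy [3.1379e+00 6.0000e-04 1.7487e+00] w 0.0097 | turn -0.0001 shift [ 0.12 -0.21  2.77]
```

View pics/s8c.png

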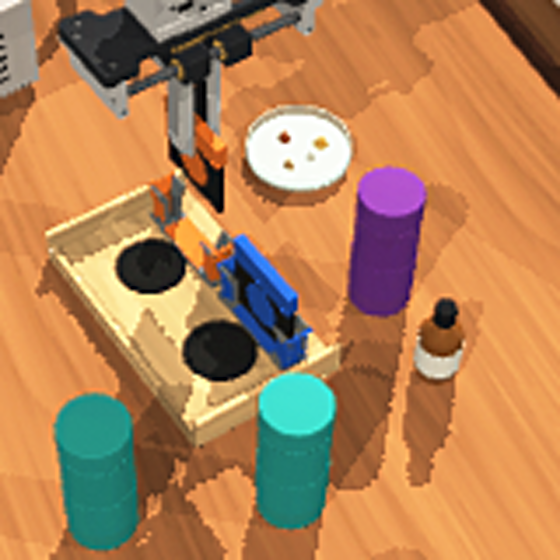

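The amber plate hangs above its slot at crop (200,150). I'll settle and lower in small steps.

Call:
move_arm --deltas '[0,0,0,0.1,-0.2,1,1,0,0,0,0.1,-0.2,2,1,0,0,0,0.1,-0.2,2.4,1,0,0,0,0.1,-0.2,2.4,1,0,0,0,0.1,-0.2,2.4,1]'

```text
time: 24.5
tool_pos: [0.5842, 0.0733, 0.096]
ee_rot: [-3.141, -0.0, 1.749]
wrist_force: [-0.4, -0.2, -1.7]
width: 0.0096
finger_force: 30.0
```

```bash
python3 - <<'E'
from h import *
go(.5853,.0735,.0534,100.2)
E
```

```text
t 24.5 pos [0.5842 0.0733 0.096 ] rpy [-3.1409 -0.      1.7487] w 0.0096 | turn -0.0001 shift [0.   0.11 4.26]
```

Call:
move_arm --deltas '[0,0,0,0,0.1,0.5,1,0,0,0,0,0.1,1,1,0,0,0,0,0.1,1.5,1,0,0,0,0,0.1,2,1,0,0,0,0,0.1,2,1,0,0,0,0,0.1,2,1]'

```text
time: 25.1
tool_pos: [0.5852, 0.0735, 0.0762]
ee_rot: [-3.141, 0.0, 1.749]
wrist_force: [-0.6, 0.4, -1.0]
width: 0.0098
finger_force: 30.0
```

Call:
move_arm --deltas '[0,0,0,0,0,0.5,1,0,0,0,0,0,1,1,0,0,0,0,0,1.5,1,0,0,0,0,0,1.8,1,0,0,0,0,0,1.9,1,0,0,0,0,0,1.9,1]'

```text
time: 25.7
tool_pos: [0.5852, 0.0735, 0.0572]
ee_rot: [-3.141, 0.0, 1.749]
wrist_force: [-0.7, -0.3, -1.2]
width: 0.0097
finger_force: 30.0
```

Call:
move_arm --deltas '[0,0,0,0,0,0.1,1,0,0,0,0,0,0.2,1,0,0,0,0,0,0.2,1,0,0,0,0,0,0.2,1]'

```text
time: 26.1
tool_pos: [0.5854, 0.0735, 0.0555]
ee_rot: [3.141, 0.0, 1.749]
wrist_force: [0.0, 0.8, -0.9]
width: 0.0098
finger_force: 30.0
```

Call:
move_arm --deltas '[0,0,0,0,0,0.1,1,0,0,0,0,0,0.2,1,0,0,0,0,0,0.2,1,0,0,0,0,0,0.2,1]'

```text
time: 26.5
tool_pos: [0.5853, 0.0735, 0.0534]
ee_rot: [-3.142, 0.0, 1.749]
wrist_force: [0.2, 0.7, -0.9]
width: 0.0099
finger_force: 30.0
```

Call:
move_arm --deltas '[0,0,0,0,0,0.1,1,0,0,0,0,0,0.1,1,0,0,0,0,0,0.1,1]'

```text
time: 26.8
tool_pos: [0.5855, 0.0735, 0.0534]
ee_rot: [3.141, 0.0, 1.749]
wrist_force: [-2.4, -0.2, 6.1]
width: 0.0098
finger_force: 30.0
```

Home, with floor contact at exactly the predicted z of 0.0534. I'll release and rise straight up.

Call:
move_arm --deltas '[0,0,0,0,0,-0.1,0.5,0,0,0,0,0,-0.1,-1,0,0,0,0,0,-0.1,-1,0,0,0,0,0,-0.1,-1,0,0,0,0,0,-0.1,-1,0,0,0,0,0,-0.1,-1,0,0,0,0,0,-2,-1,0,0,0,0,0,-5,-1]'

```text
time: 27.6
tool_pos: [0.5834, 0.0734, 0.1001]
ee_rot: [-3.136, -0.001, 1.749]
wrist_force: [-0.5, 0.3, -0.0]
width: 0.0705
finger_force: 0.0
```

```bash
python3 - <<'E'
from h import *
go(.603,-.025,.13,100.2)
bars(snap('wrist'))
E
```

```text
t 27.6 pos [0.5834 0.0734 0.1001] rpy [-3.1355e+00 -8.0000e-04  1.7487e+00] w 0.0705 | turn -0.0001 shift [-10.03   0.19  -2.99]
amber 617 (array([585.6,  73. ]), array([ 9.5, 70.9]), np.float32(100.59)) 0.0826
blue 374 (array([601.7, -17.7]), array([ 9.7, 33.1]), np.float32(100.0)) 0.0828
```

Call:
move_arm --deltas '[0,0,0,0,0,-2,-1,0,0,0,-3,0,-3,-1,0,0,0,-7,0,-3,-1,0,0,0,-10,0,-3,-1,0,0,0,-10,0,-3,-1,0,0,0,-10,0,-3,-1,0,0,0,-10,0,-3,-1]'

```text
time: 28.35
tool_pos: [0.6029, -0.0239, 0.1323]
ee_rot: [-3.141, -0.001, 1.75]
wrist_force: [-0.3, 0.5, 0.4]
width: 0.0939
finger_force: 0.0
```

```bash
python3 - <<'E'
from h import *
go(.603,-.025,.0534,100.2)
bars(snap('wrist'))
E
```

```text
t 28.4 pos [ 0.6029 -0.0239  0.1323] rpy [-3.1415e+00 -6.0000e-04  1.7496e+00] w 0.0939 | turn 0.0008 shift [-0.11 -0.01  7.89]
amber 174 (array([582.2,  71.1]), array([ 8.5, 71.2]), np.float32(106.86)) 0.0824
blue 815 (array([602.6, -24.4]), array([ 9.3, 70.4]), np.float32(100.39)) 0.0827
```

Call:
move_arm --deltas '[0,0,0,-0.1,0,2,-1,0,0,0,-0.1,0,5,-1,0,0,0,-0.1,0,7,-1,0,0,0,-0.1,0,7.8,-1,0,0,0,-0.1,0,7.8,-1,0,0,0,-0.1,0,7.8,-1,0,0,0,-0.1,0,7.8,-1]'

```text
time: 29.1
tool_pos: [0.6044, -0.0258, 0.0564]
ee_rot: [3.138, 0.001, 1.749]
wrist_force: [0.4, 0.1, -0.1]
width: 0.094
finger_force: 0.0
```

Call:
move_arm --deltas '[0,0,0,0,0,0,1,0,0,0,0,0,0,1,0,0,0,0,0,0,1,0,0,0,0,0,0,1,0,0,0,0,0,0,1,0,0,0,0,0,0,1,0,0,0,0,0,0,1,0,0,0,0,0,0,1]'

```text
time: 29.9
tool_pos: [0.6032, -0.0259, 0.0544]
ee_rot: [-3.142, 0.0, 1.749]
wrist_force: [-0.1, -0.4, -0.9]
width: 0.0332
finger_force: 0.0
```

Call:
move_arm --deltas '[0,0,0,0,0,0,1,0,0,0,0,0,0,1,0,0,0,0,0,0,1,0,0,0,0,0,0,1,0,0,0,0,0,0,1,0,0,0,0,0,0,1,0,0,0,0,0,0,1,0,0,0,0,0,0,1]'

```text
time: 30.7
tool_pos: [0.6032, -0.0259, 0.0545]
ee_rot: [3.142, 0.0, 1.749]
wrist_force: [0.0, 0.4, 0.4]
width: 0.0098
finger_force: 30.0
```

```bash
python3 - <<'E'
from h import *
go(.603,-.025,.0534,100.2)
s=snap('top'); bars(s)
a=s['image'][150:250,195:345];cv2.imwrite('pics/t9.png',cv2.resize(a,None,fx=5,fy=5,interpolation=cv2.INTER_CUBIC)[...,::-1])
E
```

```text
t 30.7 pos [ 0.6032 -0.0259  0.0545] rpy [3.1416e+00 1.0000e-04 1.7488e+00] w 0.0098 | turn -0.0 shift [ 0.09 -0.01  0.11]
```

Call:
move_arm --deltas '[0,0,0,0,0,-0.5,1,0,0,0,0,0,-2,1,0,0,0,0,0,-4,1,0,0,0,0,0,-7,1,0,0,0,0,0,-11,1,0,0,0,0,0,-15,1,0,0,0,0,0,-17,1,0,0,0,0,0,-17,1]'

```text
time: 31.55
tool_pos: [0.6053, -0.0261, 0.2309]
ee_rot: [3.131, 0.003, 1.749]
wrist_force: [0.9, -0.2, 0.1]
width: 0.0099
finger_force: 30.0
```

```bash
python3 - <<'E'
from h import *
go(.466,.271,.22,104.0)
E
```

```text
t 31.6 pos [ 0.6053 -0.0261  0.2309] rpy [3.1314 0.0034 1.7488] w 0.0099 | turn -0.0664 shift [31.71 -8.44  1.09]
```

Call:
move_arm --deltas '[0,0,-0.01,2,-0.5,0,1,0,0,-0.02,6,-1.6,0,1,0,0,-0.03,10.5,-2.8,0,1,0,0,-0.04,15,-4,0,1,0,0,-0.05,19.5,-5.2,0,1,0,0,-0.066,24,-6.4,0,1,0,0,-0.066,28.5,-7.6,0,1,0,0,-0.066,31.7,-8.4,0,1]'

```text
time: 32.35
tool_pos: [0.4607, 0.2738, 0.2221]
ee_rot: [-3.137, -0.0, 1.818]
wrist_force: [-0.4, 0.2, -0.4]
width: 0.0097
finger_force: 30.0
```

Call:
move_arm --deltas '[0,0,0,0,0,0,1,0,0,0,0,0,0,1,0,0,0,0,0,0,1]'

```text
time: 32.65
tool_pos: [0.4639, 0.2705, 0.2232]
ee_rot: [-3.139, 0.001, 1.814]
wrist_force: [-0.8, -1.0, -0.9]
width: 0.0095
finger_force: 30.0
```

```bash
python3 - <<'E'
from h import *
go(.4452,.359,.16,104.0)
s=snap('wrist');save(s,'w10')
C=cloud(s);H=hsv(s);h,S,V=[H[...,i].astype(int) for i in range(3)];z=C[...,2]
for b in blobs((h>105)&(h<125)&(S>130)&(V>50)&(z>.22),60): print('held',b.sum(),rect(C[b]))
for b in blobs((abs(z-.1)<.006)&(S<60)&(V>120),500): print('box',rect(C[b]))
R=np.array([np.cos(np.radians(104)),np.sin(np.radians(104))])
m=(V<60)&(abs(C[...,0]-.4455)<.05)&(abs(C[...,1]-.359)<.06)&(z<.105)&(z>.05)
for b in blobs(m,300): print('bay',b.sum(),rect(C[b]))
# bay outline on box-top plane
v,u=np.nonzero(m); print('bay@top',rect(plane(s,u,v,.1)))
s=snap('top'); bars(s)
a=s['image'][150:250,195:345];cv2.imwrite('pics/t9.png',cv2.resize(a,None,fx=5,fy=5,interpolation=cv2.INTER_CUBIC)[...,::-1])
E
```

```text
t 32.6 pos [0.4639 0.2705 0.2232] rpy [-3.1394e+00  1.0000e-03  1.8143e+00] w 0.0095 | turn -0.0008 shift [9.04 0.32 6.32]
held 1406 (array([458.5, 293.6]), array([ 9.5, 91.9]), np.float32(104.05))
box (array([445.5, 359.1]), array([140.2, 150.3]), np.float32(13.9))
bay@top (array([0., 0.]), array([0., 0.]), np.float32(0.0))
```

View pics/t9.png

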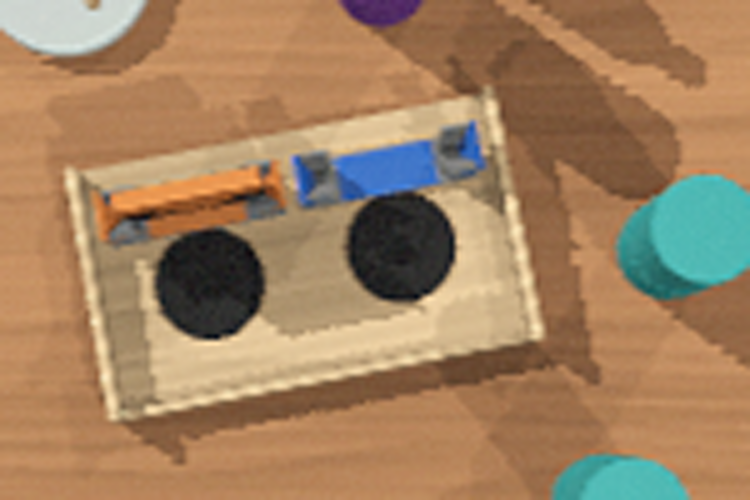

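Amber sits square in its orange slot, at crop (190,190). I'll take the blue one over the lamp now.

Call:
move_arm --deltas '[0,0,0,2,0.1,0,1,0,0,0,5,0.3,1,1,0,0,0,8,0.3,3,1,0,0,0,9,0.3,5,1,0,0,0,9,0.3,6,1,0,0,0,9,0.3,6,1,0,0,0,9,0.3,6,1,0,0,0,9,0.3,6,1]'

```text
time: 33.55
tool_pos: [0.4467, 0.3587, 0.166]
ee_rot: [3.139, -0.001, 1.813]
wrist_force: [-0.2, 0.8, 0.1]
width: 0.0099
finger_force: 30.0
```

```bash
python3 - <<'E'
from h import *
go(.4455,.359,.147,104.0)
E
```

```text
t 33.5 pos [0.4467 0.3587 0.166 ] rpy [ 3.1391e+00 -6.0000e-04  1.8132e+00] w 0.0099 | turn -0.002 shift [ 0.06 -0.11  1.9 ]
```

Call:
move_arm --deltas '[0,0,-0.002,0,-0.1,0.5,1,0,0,-0.002,0,-0.1,1,1,0,0,-0.002,0,-0.1,1.6,1,0,0,-0.002,0,-0.1,1.6,1,0,0,-0.002,0,-0.1,1.6,1,0,0,-0.002,0,-0.1,1.6,1]'

```text
time: 34.15
tool_pos: [0.4446, 0.3591, 0.1486]
ee_rot: [3.141, 0.0, 1.817]
wrist_force: [1.0, 0.5, -1.5]
width: 0.0099
finger_force: 30.0
```

```bash
python3 - <<'E'
from h import *
go(.4455,.359,.1065,104.0)
E
```

```text
t 34.1 pos [0.4446 0.3591 0.1486] rpy [3.1414e+00 1.0000e-04 1.8169e+00] w 0.0099 | turn 0.0017 shift [-0.03  0.08  4.21]
```

Call:
move_arm --deltas '[0,0,0.001,0,0.1,0.5,1,0,0,0.001,0,0.1,1,1,0,0,0.001,0,0.1,1.5,1,0,0,0.001,0,0.1,2.1,1,0,0,0.001,0,0.1,2.1,1,0,0,0.001,0,0.1,2.1,1]'

```text
time: 34.75
tool_pos: [0.4454, 0.3592, 0.1271]
ee_rot: [-3.141, 0.0, 1.816]
wrist_force: [0.5, 0.3, -0.5]
width: 0.0102
finger_force: 30.0
```

Call:
move_arm --deltas '[0,0,0,0,0,0.5,1,0,0,0,0,0,1,1,0,0,0,0,0,1.4,1,0,0,0,0,0,1.6,1,0,0,0,0,0,1.6,1]'

```text
time: 35.25
tool_pos: [0.4453, 0.3591, 0.1108]
ee_rot: [-3.141, 0.0, 1.816]
wrist_force: [-0.3, -1.3, -0.8]
width: 0.0098
finger_force: 30.0
```

Call:
move_arm --deltas '[0,0,0,0,0,0.1,1,0,0,0,0,0,0.2,1,0,0,0,0,0,0.3,1,0,0,0,0,0,0.3,1,0,0,0,0,0,0.3,1]'

```text
time: 35.75
tool_pos: [0.4456, 0.3593, 0.1085]
ee_rot: [3.141, 0.0, 1.816]
wrist_force: [-0.0, -0.4, -1.0]
width: 0.0097
finger_force: 30.0
```

Call:
move_arm --deltas '[0,0,0,0,0,0.1,1,0,0,0,0,0,0.2,1,0,0,0,0,0,0.2,1,0,0,0,0,0,0.2,1]'

```text
time: 36.15
tool_pos: [0.4456, 0.3593, 0.1064]
ee_rot: [3.142, 0.0, 1.816]
wrist_force: [-0.4, 0.2, -1.6]
width: 0.0094
finger_force: 30.0
```

Call:
move_arm --deltas '[0,0,0,0,0,0.1,1,0,0,0,0,0,0.15,1,0,0,0,0,0,0.15,1]'

```text
time: 36.45
tool_pos: [0.4457, 0.3594, 0.1064]
ee_rot: [3.141, -0.0, 1.816]
wrist_force: [-1.3, -2.1, 5.2]
width: 0.0099
finger_force: 30.0
```

Floor contact, fully home. I'll release and rise.

Call:
move_arm --deltas '[0,0,0,0,0,-0.1,0.5,0,0,0,0,0,-0.1,-1,0,0,0,0,0,-0.1,-1,0,0,0,0,0,-0.1,-1,0,0,0,0,0,-0.1,-1,0,0,0,0,0,-0.1,-1,0,0,0,0,0,-0.1,-1,0,0,0,0,0,-2,-1]'

```text
time: 37.25
tool_pos: [0.4438, 0.3581, 0.1219]
ee_rot: [-3.135, 0.002, 1.816]
wrist_force: [-0.8, 0.8, -0.5]
width: 0.0705
finger_force: 0.0
```

Call:
move_arm --deltas '[0,0,0,0,0,-3,-1,0,0,0,0,0,-7,-1,0,0,0,0,0,-11,-1,0,0,0,0,0,-12,-1]'

```text
time: 37.65
tool_pos: [0.4472, 0.3605, 0.2511]
ee_rot: [3.132, -0.003, 1.816]
wrist_force: [0.6, 0.7, 0.5]
width: 0.094
finger_force: 0.0
```

```bash
python3 - <<'E'
from h import *
bars(snap('wrist'))
go(.4042,-.327,.22,10.3)
E
```

```text
blue 487 (array([446.1, 360.6]), array([ 8.3, 71.2]), np.float32(103.84)) 0.1348
t 37.7 pos [0.4472 0.3604 0.2504] rpy [ 3.1328e+00 -3.0000e-03  1.8159e+00] w 0.0938 | turn 1.6361 shift [-65.64 -20.84   3.04]
```

Blue is home, with its bar top at 0.1348 like amber's before it. I'll fetch the red jar next.

Call:
move_arm --deltas '[0,0,0.12,-4,-1.3,0,-1,0,0,0.24,-8,-2.6,0,-1,0,0,0.36,-12,-3.9,0,-1,0,0,0.48,-16,-5.2,0,-1,0,0,0.6,-20,-6.5,0,-1,0,0,0.72,-24,-7.8,0,-1,0,0,0.84,-28,-9.1,0,-1,0,0,0.96,-32,-10.4,0,-1]'

```text
time: 38.5
tool_pos: [0.4211, 0.0221, 0.2429]
ee_rot: [-3.139, 0.002, 0.851]
wrist_force: [0.7, -0.5, -0.6]
width: 0.094
finger_force: 0.0
```

```bash
python3 - <<'E'
from h import *
go(.4042,-.327,.22,10.3)
E
```

```text
t 38.5 pos [0.4211 0.0221 0.2429] rpy [-3.1394e+00  1.8000e-03  8.5120e-01] w 0.094 | turn 0.6714 shift [-27.37  21.74   2.29]
```

Call:
move_arm --deltas '[0,0,0.1,-3.6,2.9,0,-1,0,0,0.2,-7.2,5.7,0,-1,0,0,0.3,-10.8,8.6,0,-1,0,0,0.4,-14.4,11.4,0,-1,0,0,0.5,-18,14.3,0,-1,0,0,0.6,-21.6,17.2,1,-1,0,0,0.671,-25.2,20,2,-1,0,0,0.671,-27.4,21.7,3,-1]'

```text
time: 39.3
tool_pos: [0.405, -0.328, 0.2119]
ee_rot: [-3.139, 0.003, 0.181]
wrist_force: [0.3, -0.4, -0.2]
width: 0.0941
finger_force: 0.0
```

Call:
move_arm --deltas '[0,0,0,0,0,0,-1,0,0,0,0,0,0,-1,0,0,0,0,0,0,-1]'

```text
time: 39.6
tool_pos: [0.4067, -0.3243, 0.2148]
ee_rot: [-3.141, 0.0, 0.186]
wrist_force: [-0.6, -0.4, -0.1]
width: 0.0938
finger_force: 0.0
```

```bash
cat >> h.py <<'E'
def caps(s,lo=.115,hi=.135):
    C=cloud(s);H=hsv(s);h,S,V=[H[...,i].astype(int) for i in range(3)];z=C[...,2]
    for k,m in {'red':((h<6)|(h>174))&(S>150)&(V>80),'white':(S<60)&(V>120)}.items():
        for b in blobs(m&(z>lo)&(z<hi),200): print(k,b.sum(),rect(C[b]),np.median(z[b]).round(4))
E
python3 - <<'E'
from h import *
go(.4039,-.3277,.0655,10.3)
caps(snap('wrist'))
E
```

```text
t 39.6 pos [ 0.4067 -0.3243  0.2148] rpy [-3.1408  0.      0.1861] w 0.0938 | turn 0.0063 shift [-0.33  0.28 14.93]
red 1701 (array([ 403.1, -327.7]), array([48.6, 48.9]), np.float32(102.05)) 0.1237
white 2288 (array([ 513.4, -319. ]), array([49.2, 50. ]), np.float32(11.19)) 0.1237
```

Call:
move_arm --deltas '[0,0,0.006,-0.35,0.3,2,-1,0,0,0.006,-0.35,0.3,5,-1,0,0,0.006,-0.35,0.3,7,-1,0,0,0.006,-0.35,0.3,7,-1,0,0,0.006,-0.35,0.3,7,-1,0,0,0.006,-0.35,0.3,7,-1]'

```text
time: 40.25
tool_pos: [0.4047, -0.3294, 0.1472]
ee_rot: [3.138, -0.002, 0.18]
wrist_force: [0.8, -0.3, 0.7]
width: 0.0935
finger_force: 0.0
```

```bash
python3 - <<'E'
from h import *
go(.4039,-.3277,.0655,10.3)
E
```

```text
t 40.2 pos [ 0.4047 -0.3294  0.1472] rpy [ 3.1385e+00 -2.1000e-03  1.7980e-01] w 0.0935 | turn -0.0 shift [-0.04 -0.18  8.17]
```

Call:
move_arm --deltas '[0,0,0,0,-0.1,2,-1,0,0,0,0,-0.1,5,-1,0,0,0,0,-0.1,7,-1,0,0,0,0,-0.1,8,-1,0,0,0,0,-0.1,8,-1,0,0,0,0,-0.1,8,-1,0,0,0,0,-0.1,8,1,0,0,0,0,-0.1,8,1]'

```text
time: 41.05
tool_pos: [0.4042, -0.3289, 0.0665]
ee_rot: [3.139, -0.002, 0.179]
wrist_force: [-0.2, 0.8, -0.7]
width: 0.0815
finger_force: 0.0
```

Call:
move_arm --deltas '[0,0,0,0,0,0,1,0,0,0,0,0,0,1,0,0,0,0,0,0,1,0,0,0,0,0,0,1,0,0,0,0,0,0,1,0,0,0,0,0,0,1]'

```text
time: 41.65
tool_pos: [0.4034, -0.3281, 0.065]
ee_rot: [-3.142, 0.0, 0.179]
wrist_force: [-0.0, 0.8, 0.1]
width: 0.0504
finger_force: 30.0
```

Call:
move_arm --deltas '[0,0,0,0,0,-1,1,0,0,0,0,0,-3,1,0,0,0,0,0,-6,1,0,0,0,0,0,-9,1,0,0,0,0,0,-12,1,0,0,0,0,0,-14.5,1,0,0,0,0,0,-16,1,0,0,0,0,0,-16,1]'

```text
time: 42.45
tool_pos: [0.4043, -0.329, 0.2278]
ee_rot: [3.137, -0.003, 0.179]
wrist_force: [0.3, 0.1, -1.6]
width: 0.0508
finger_force: 30.0
```

```bash
python3 - <<'E'
from h import *
go(.5473,.0665,.23,10.3)
E
```

```text
t 42.5 pos [ 0.4043 -0.329   0.2278] rpy [ 3.1373e+00 -2.9000e-03  1.7880e-01] w 0.0508 | turn -0.0009 shift [ 21.11 -36.37  -0.22]
```

Call:
move_arm --deltas '[0,0,0,1,-1.7,0,1,0,0,0,3,-5.2,0,1,0,0,0,5,-8.6,0,1,0,0,0,7,-12,0,1,0,0,0,9,-15.5,0,1,0,0,0,11,-19,0,1,0,0,0,12.5,-21.5,0,1,0,0,0,13,-22.4,0,1]'

```text
time: 43.25
tool_pos: [0.4913, -0.0818, 0.2228]
ee_rot: [-3.139, 0.003, 0.182]
wrist_force: [-0.1, -0.3, -2.2]
width: 0.0506
finger_force: 30.0
```

Call:
move_arm --deltas '[0,0,0,1,-1.7,0,1,0,0,0,3,-5.2,0,1,0,0,0,5,-8.6,0,1,0,0,0,7,-12,0,1,0,0,0,8,-13.7,0,1,0,0,0,8.1,-14,0,1,0,0,0,8.1,-14,0,1,0,0,0,8.1,-14,0,1]'

```text
time: 44.05
tool_pos: [0.5459, 0.0662, 0.2244]
ee_rot: [3.141, 0.001, 0.177]
wrist_force: [-0.6, -0.5, -2.6]
width: 0.0504
finger_force: 30.0
```

```bash
python3 - <<'E'
from h import *
go(.5473,.0665,.071,10.3)
E
```

```text
t 44.0 pos [0.5459 0.0662 0.2244] rpy [3.1408e+00 1.5000e-03 1.7720e-01] w 0.0504 | turn -0.0026 shift [ 1.400e-01 -1.000e-02  1.534e+01]
```

Call:
move_arm --deltas '[0,0,-0.002,0.1,0,2,1,0,0,-0.002,0.1,0,6,1,0,0,-0.002,0.1,0,10,1,0,0,-0.002,0.1,0,13,1,0,0,-0.002,0.1,0,14.5,1,0,0,-0.002,0.1,0,14.8,1,0,0,-0.002,0.1,0,14.8,1,0,0,-0.002,0.1,0,14.8,1]'

```text
time: 44.85
tool_pos: [0.549, 0.0675, 0.0794]
ee_rot: [3.141, -0.004, 0.18]
wrist_force: [0.3, -0.4, -2.3]
width: 0.0507
finger_force: 30.0
```

Call:
move_arm --deltas '[0,0,0,0,0,0.1,1,0,0,0,0,0,0.2,1,0,0,0,0,0,0.2,1]'

```text
time: 45.15
tool_pos: [0.5476, 0.0678, 0.0755]
ee_rot: [3.141, -0.001, 0.181]
wrist_force: [-0.8, -0.1, -2.1]
width: 0.0506
finger_force: 30.0
```

Call:
move_arm --deltas '[0,0,0,0,0.1,0.1,1,0,0,0,0,0.1,0.2,1,0,0,0,0,0.1,0.3,1,0,0,0,0,0.1,0.3,1]'

```text
time: 45.55
tool_pos: [0.5473, 0.0667, 0.0716]
ee_rot: [-3.142, 0.001, 0.181]
wrist_force: [0.9, 0.4, -1.0]
width: 0.0504
finger_force: 30.0
```

Call:
move_arm --deltas '[0,0,0,0,0,0.1,1,0,0,0,0,0,0.2,1,0,0,0,0,0,0.2,1]'

```text
time: 45.85
tool_pos: [0.5476, 0.0668, 0.07]
ee_rot: [3.141, -0.0, 0.181]
wrist_force: [0.1, 0.6, -1.5]
width: 0.0509
finger_force: 30.0
```

Call:
move_arm --deltas '[0,0,0,0,0,0.1,1,0,0,0,0,0,0.1,1,0,0,0,0,0,0.1,1]'

```text
time: 46.15
tool_pos: [0.5479, 0.0669, 0.07]
ee_rot: [3.141, -0.001, 0.181]
wrist_force: [-1.1, -0.0, 5.0]
width: 0.0504
finger_force: 30.0
```

Call:
move_arm --deltas '[0,0,0,0,0,-0.1,0.3,0,0,0,0,0,-0.1,-1,0,0,0,0,0,-0.1,-1,0,0,0,0,0,-0.1,-1,0,0,0,0,0,-0.1,-1,0,0,0,0,0,-3,-1,0,0,0,0,0,-7,-1,0,0,0,0,0,-12,-1]'

```text
time: 46.95
tool_pos: [0.546, 0.0667, 0.1878]
ee_rot: [-3.141, 0.005, 0.181]
wrist_force: [1.3, -0.2, -0.4]
width: 0.094
finger_force: 0.0
```

```bash
python3 - <<'E'
from h import *
go(.514,-.318,.2,10.3)
caps(snap('wrist'))
E
```

```text
t 47.0 pos [0.546  0.0667 0.1878] rpy [-3.1408  0.0053  0.1808] w 0.094 | turn 0.001 shift [-10.07  37.27  -1.22]
red 2198 (array([547.6,  66.6]), array([48.7, 49.7]), np.float32(41.58)) 0.1287
```

Red jar is back, 0.7 mm from where it started. White next.

Call:
move_arm --deltas '[0,0,0,-1.3,4.6,-2,-1,0,0,0,-2.6,9.3,-2,-1,0,0,0,-3.9,14,-2,-1,0,0,0,-5.2,18.7,-2,-1,0,0,0,-6.4,23.4,-2,-1,0,0,0,-7.7,28,-2,-1,0,0,0,-9,32.7,-2,-1,0,0,0,-10.1,37.3,-2,-1]'

```text
time: 47.8
tool_pos: [0.5147, -0.3204, 0.2089]
ee_rot: [3.141, -0.0, 0.18]
wrist_force: [0.6, 0.3, 0.6]
width: 0.0943
finger_force: 0.0
```

Call:
move_arm --deltas '[0,0,0,0,0,2,-1,0,0,0,0,0,4,-1,0,0,0,0,0,4,-1,0,0,0,0,0,4,-1]'

```text
time: 48.2
tool_pos: [0.5151, -0.3181, 0.1687]
ee_rot: [-3.141, 0.001, 0.181]
wrist_force: [-0.5, -0.5, 0.7]
width: 0.0938
finger_force: 0.0
```

```bash
python3 - <<'E'
from h import *
go(.514,-.318,.0655,10.3)
caps(snap('wrist'))
E
```

```text
t 48.2 pos [ 0.5151 -0.3181  0.1687] rpy [-3.141e+00  6.000e-04  1.809e-01] w 0.0938 | turn 0.0011 shift [-0.11 -0.03 10.32]
white 2442 (array([ 514. , -319.3]), array([49.2, 50.3]), np.float32(10.75)) 0.1237
```

Call:
move_arm --deltas '[0,0,0,-0.1,0,2,-1,0,0,0,-0.1,0,5,-1,0,0,0,-0.1,0,8,-1,0,0,0,-0.1,0,10.2,-1,0,0,0,-0.1,0,10.2,-1,0,0,0,-0.1,0,10.2,-1,0,0,0,-0.1,0,10.2,1,0,0,0,-0.1,0,10.2,1]'

```text
time: 49.05
tool_pos: [0.5155, -0.3193, 0.0695]
ee_rot: [3.138, -0.003, 0.181]
wrist_force: [-0.5, -0.2, 0.0]
width: 0.0814
finger_force: 0.0
```

Call:
move_arm --deltas '[0,0,0,0,0,0,1,0,0,0,0,0,0,1,0,0,0,0,0,0,1,0,0,0,0,0,0,1,0,0,0,0,0,0,1,0,0,0,0,0,0,1]'

```text
time: 49.65
tool_pos: [0.5143, -0.3186, 0.0671]
ee_rot: [3.141, -0.0, 0.181]
wrist_force: [-0.6, -0.4, 0.2]
width: 0.0506
finger_force: 30.0
```

Call:
move_arm --deltas '[0,0,0,0,0,-1,1,0,0,0,0,0,-3,1,0,0,0,0,0,-6,1,0,0,0,0,0,-9,1,0,0,0,0,0,-12,1,0,0,0,0,0,-14.5,1,0,0,0,0,0,-16,1,0,0,0,0,0,-16,1]'

```text
time: 50.45
tool_pos: [0.5151, -0.3191, 0.2299]
ee_rot: [3.138, -0.003, 0.181]
wrist_force: [-0.0, -0.7, -2.8]
width: 0.0504
finger_force: 30.0
```

```bash
python3 - <<'E'
from h import *
go(.5643,-.0312,.23,10.3)
E
```

```text
t 50.5 pos [ 0.5151 -0.3191  0.2299] rpy [ 3.1379 -0.0034  0.1809] w 0.0504 | turn 0.0011 shift [ 1.002e+01 -2.743e+01 -1.000e-02]
```

Call:
move_arm --deltas '[0,0,0,0.5,-1.3,0,1,0,0,0,2,-5,0,1,0,0,0,3.6,-9.5,0,1,0,0,0,5.2,-14,0,1,0,0,0,6.8,-18.5,0,1,0,0,0,8.5,-23,0,1,0,0,0,9.6,-26,0,1,0,0,0,10,-27.4,0,1]'

```text
time: 51.25
tool_pos: [0.5622, -0.0268, 0.2244]
ee_rot: [-3.139, 0.004, 0.185]
wrist_force: [0.1, -0.3, -1.8]
width: 0.0508
finger_force: 30.0
```

Call:
move_arm --deltas '[0,0,0,0,0,0,1,0,0,0,0,0,0,1,0,0,0,0,0,0,1]'

```text
time: 51.55
tool_pos: [0.563, -0.0325, 0.2265]
ee_rot: [3.141, 0.001, 0.179]
wrist_force: [0.4, -0.4, -1.4]
width: 0.0505
finger_force: 30.0
```

```bash
python3 - <<'E'
from h import *
go(.5643,-.0312,.0725,10.3)
E
```

```text
t 51.5 pos [ 0.563  -0.0325  0.2265] rpy [3.1411e+00 1.1000e-03 1.7860e-01] w 0.0505 | turn -0.0011 shift [ 0.15 -0.11 15.4 ]
```

Call:
move_arm --deltas '[0,0,0,0.1,-0.1,2,1,0,0,0,0.1,-0.1,6,1,0,0,0,0.1,-0.1,10,1,0,0,0,0.1,-0.1,13,1,0,0,0,0.1,-0.1,14.5,1,0,0,0,0.1,-0.1,14.8,1,0,0,0,0.1,-0.1,14.8,1,0,0,0,0.1,-0.1,14.8,1]'

```text
time: 52.35
tool_pos: [0.5658, -0.0304, 0.0814]
ee_rot: [3.14, -0.004, 0.18]
wrist_force: [-0.3, 0.2, -2.4]
width: 0.0506
finger_force: 30.0
```

Call:
move_arm --deltas '[0,0,0,0,0,0.1,1,0,0,0,0,0,0.2,1,0,0,0,0,0,0.3,1,0,0,0,0,0,0.3,1,0,0,0,0,0,0.3,1]'

```text
time: 52.85
tool_pos: [0.5641, -0.0297, 0.076]
ee_rot: [3.141, 0.0, 0.181]
wrist_force: [-1.5, -0.1, -2.2]
width: 0.0505
finger_force: 30.0
```

Call:
move_arm --deltas '[0,0,0,0,0,0.1,1,0,0,0,0,0,0.15,1,0,0,0,0,0,0.15,1]'

```text
time: 53.15
tool_pos: [0.564, -0.0298, 0.0743]
ee_rot: [-3.142, 0.0, 0.181]
wrist_force: [0.6, -0.1, -2.4]
width: 0.0504
finger_force: 30.0
```

Call:
move_arm --deltas '[0,0,0,0,0.1,0.1,1,0,0,0,0,0.1,0.2,1,0,0,0,0,0.1,0.2,1,0,0,0,0,0.1,0.2,1]'

```text
time: 53.55
tool_pos: [0.5643, -0.0308, 0.0724]
ee_rot: [-3.142, 0.0, 0.181]
wrist_force: [0.7, 0.9, -2.6]
width: 0.0507
finger_force: 30.0
```

Call:
move_arm --deltas '[0,0,0,0,0,0.1,1,0,0,0,0,0,0.1,1,0,0,0,0,0,0.1,1]'

```text
time: 53.85
tool_pos: [0.5647, -0.0308, 0.0721]
ee_rot: [3.141, -0.001, 0.181]
wrist_force: [-0.7, 0.1, 0.6]
width: 0.0505
finger_force: 30.0
```

Call:
move_arm --deltas '[0,0,0,0,0,0.05,1,0,0,0,0,0,0.05,1,0,0,0,0,0,-0.05,0.3,0,0,0,0,0,-0.05,-1,0,0,0,0,0,-0.05,-1,0,0,0,0,0,-0.05,-1,0,0,0,0,0,-0.05,-1,0,0,0,0,0,-0.05,-1]'

```text
time: 54.65
tool_pos: [0.5643, -0.0308, 0.0718]
ee_rot: [3.142, 0.0, 0.181]
wrist_force: [-0.2, 0.3, -0.8]
width: 0.0872
finger_force: 0.0
```

Call:
move_arm --deltas '[0,0,0,0,0,-2,-1,0,0,0,0,0,-6,-1,0,0,0,0,0,-10,-1,0,0,0,0,0,-14,-1,0,0,0,0,0,-16,-1,0,0,0,0,0,-16,-1]'

```text
time: 55.25
tool_pos: [0.5662, -0.0311, 0.2366]
ee_rot: [3.139, -0.008, 0.181]
wrist_force: [-0.2, -0.4, -0.5]
width: 0.0936
finger_force: 0.0
```

Call:
move_arm --deltas '[0,0,0,-4,0,0,-1,0,0,0,-8,0,0,-1,0,0,0,-12,0,0,-1,0,0,0,-15,0,0,-1,0,0,0,-15,0,0,-1,0,0,0,-15,0,0,-1]'

```text
time: 55.85
tool_pos: [0.4163, -0.0577, 0.2307]
ee_rot: [-3.141, 0.001, 0.18]
wrist_force: [-0.5, -1.2, 0.1]
width: 0.0937
finger_force: 0.0
```

```bash
python3 - <<'E'
from h import *
go(.5,0,.23)
s=snap('wrist');save(s,'w12');bars(s);caps(s)
s=snap('top');bars(s)
o=robot.get_obs();print(o['wrist_force'],o['finger_force'])
E
```

```text
t 55.9 pos [ 0.4163 -0.0577  0.2307] rpy [-3.141e+00  8.000e-04  1.801e-01] w 0.0937 | turn 0 shift [ 9.26 -4.18  0.07]
amber 530 (array([585.5,  72.1]), array([ 9.8, 71.9]), np.float32(99.54)) 0.0823
red 2533 (array([546.1,  65.8]), array([49.3, 49.6]), np.float32(97.98)) 0.1285
white 2463 (array([563.1, -31.6]), array([49.9, 49.9]), np.float32(171.61)) 0.1286
blue 148 (array([443.1, 357.4]), array([10.2, 68.7]), np.float32(103.95)) 0.1338
[-0.73873803  0.0661083   0.99965143] 0.0
```

View pics/w12.png

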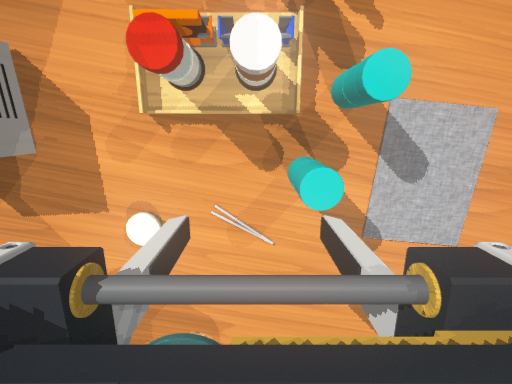

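Everything is in place: the red cap shows at (155,42), the white cap at (255,42), and the amber bar behind the red jar. Handing in.

```bash
python3 -c "
from bench import robot
print(robot.close_job())"
```

```text
the job is handed in; nothing more can be done
None
```

I handed the job in after about 56 s of robot time, with no verdict returned: amber is home in its orange-marked slot, blue is home in the light source, and both jars are upright within about 2 mm of their starting spots by the wrist camera.

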